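Load the outlet cover into the gasket-cleaning fixture

ROBOT

A 6-joint arm with a two-finger parallel gripper is mounted at the origin on the work surface. World frame = base frame: x ahead of the robot, y to its left, z up, the work surface at z = 0. Lengths are in m, angles in rad, forces in N, time in s.
With the tool pointing down it reaches from about 0.3 to 0.95 m from the base axis. Payload 3.1 kg.
Tool frame: the origin (TCP) lies between the finger pads; the fingertips stand r.tcp_to_tips ahead of it and the grasp point (between the pads) is the TCP (r.tcp_to_tips is the distance from the TCP to the fingertips, in m); y points along the fingers, z is the direction in which the jaws open and shut, and the axes are right-handed (so a half turn about y gives the same grasp; the last joint's range is limited). The gripper opens to 85 mm and grips with 20 to 120 N. Pads are 22 mm wide; open, the fingers measure 114 mm over their backs; the gripper's body (76 mm by 85 mm) begins 54 mm behind the grasp point. The pads swing forward as they close: fully open they stand 13 mm farther back than shut.
Start: joints at [-1.375, 0.308, 1.634, -0, 1.2, -0.07], TCP at [0.164, -0.603, 0.25] pointing down, gripper open.
Joint ranges: [-3.06, 3.06], [-0.79, 1.96], [0.05, 2.63], [-1.19, 4.34], [0.05, 2.64], [-2.94, 2.94]. Speed limits (rad/s): [2.79, 2.79, 3.14, 3.14, 3.14, 3.14].

INTERFACE

Orientations are given as a rotation vector (axis times angle).
In Python, from station import readout, viewer, r, boxes_of, tip_of gives the robot as it stands. The module is installed in compiled form; this text tells all that it offers.
- The arm moves only by the tool jog_arm, never from a script. Its argument "rows" is a list of rows, each a list of 7 numbers: the shift along the tool's x, y, z each as a share of 25 mm, from -1 to 1, then the turn, a rotation vector about the tool's x, y, z each as a share of 360 degrees, from -1 to 1, then the closure, from 0 (fully open) to 1 (shut). A call has exactly 5 rows; each row shifts and turns the commanded pose from where the row before left it, along the tool's axes as they then stand; what a row does not reach is not made up. A row lasts 1/10 s, in which the tool goes at most 50 mm and 8.59 degrees, less where a joint would pass 70% of its speed; a pose out of reach is approached as far as the arm can. A call with a number of a shift or a turn outside -1 to 1 is refused whole. A call with a gripper value outside its range is refused whole. The fingers move at their own pace and stop on an object; the grip force is fixed at half the most. Time passes only in rows, so rows that do not move let the fingers close, or fill a call up. It gives the time, the measured TCP pose, the force and the opening at its end, in the units of the state.
- readout.get_obs(): the state, without advancing time (a new reading comes with each control period).
- viewer.grab_frame(name): name is "side" or "top" or "wrist"; returns the picture (384x512x3 uint8, blue, green, red); there is no depth.
- viewer.camera_info(name): a dict with "fx", "fy", "cx", "cy" (pixels), "position" and "orientation" of the camera in the world; the wrist camera has in their place "tool_from_camera" (4x4, takes a point from camera to tool coordinates, whose origin is the TCP and whose axes are the tool frame's). Camera axes: x right, y down, z forward; pixel columns grow to the right and rows downward; lengths in m; the calibration is good to about 2 mm. A picture is of the moment at which its call begins: read the wrist's pose just before it. camera_info takes no time and is no camera call.
- r.job_done(): hands the job in, once; it reports no verdict.
Trained networks look in the newest picture that a camera, given by its name, has taken for a name from the list of things; names that differ only in an ending like _2 or _b are one class to them, and where a whole thing is asked for, a point or a joint stands for the part that bears it (a point fixed in the world has none). Each returns a list of dicts, best first, with "conf" (0 to 1); they miss things now and then, are a little off and sometimes report something else, mostly with a low value. They report only what shows in the picture. A call takes as long as a camera call. They do not tell look-alikes from the thing itself.
- boxes_of(camera, label): "bbox" ([left, top, width, height] in pixels, round what is visible of it).
- tip_of(camera, label): "pixel" ([column, row] in pixels: a listed point, or the origin of a listed thing).
The state is a dict: "time": time; "q": joint angles; "joint_vel": joint speeds; "joint_torque": joint torques, N m; "position": TCP position; "eef_rot": TCP orientation; "ft_force": force on the tool from outside, world axes, zero at the start; "ft_torque": the same for the moment, N m; "width": finger opening in m.
Only numpy, scipy, OpenCV 4.12 (cv2) and the standard library are available. Lean on these libraries where they do the work, as an engineer would, in place of code of your own. Each camera call takes 0.05 s, during which the arm holds its last target.

TASK

Load the green outlet cover, flange down, into the gasket-cleaning fixture on the bench: push it in between the flared rails, under the bridge, until it is fully home against the end stop. Then swing the red gate fully shut behind it so it cannot slide out (the gate may first have to be opened out of the way). Leave the sander, the can, the die grinder and the oil filter where they stand, and let go of everything.

Things in the scene. Friction and masses are not known exactly. Their poses are not given: they have to be found in the camera images.
- cover_grip (a point): Green cast outlet cover, loose, 0.3 to 0.65 kg: flat flange 110 mm long (its own x) by 84 mm wide (y), 10 mm thick, lying on the bench at any yaw; in its middle a round upright pipe stub, 36 mm diameter, top 46 mm above the underside. This point: on the stub's axis, 34 mm above the underside (a good height to grip the stub from above). Both ends alike: either may go in first.
- nest (a point): Where cover_grip is when the cover is home in the fixture (34 mm above the bench). Axes: x = direction of pushing in, y across, z up; the cover's long side goes along x. End stop face at x = +55 mm; so the flange's rear end is at x = -55 mm when home. Fixed to the bench, no floor of its own: the cover slides on the bench. Other positions below are in these axes.
- mouth (a point): Middle of the fixture's mouth, at bench level, x = -52 mm from nest. Two aluminium rails, 20 mm high and 12 mm thick, faces 87 mm apart and parallel from x = +55 to -10 mm, then each flaring outward at 30 degrees to x = -52 mm, where the mouth is 135 mm wide. The cover enters here moving along +x.
- bridge (a point): Middle of the top of the fixed steel bridge over the nest (x = -12 to +12 mm, underside 52 mm, top 60 mm above the bench, posts at y = +-57 to +-70 mm). It keeps the cover from being lowered in from above and leaves no room for fingers round the stub at the end: set the cover down before the mouth and push its rear end.
- gate (a joint): Angle of the red swing gate, rad: 0 = shut (bar across the mouth, 2.5 mm behind the home cover), 1.57 = open (bar points back along the fixture's -x, beside the way in), limit 1.9. Opens clockwise seen from above; stays where left (friction 0.06 N m). Starts anywhere between 0.25 and 1.55; from 1.4 on it is clear of the way in.
- gate_pin (a point): Round black upright handle pin of the gate, 14 mm in diameter, top 50 mm above the bench, 100 mm from the hinge axis, standing on the gate's bar (13 mm wide, top 13 mm above the bench, reaching 125 mm from the hinge). This point is on the pin's axis, 36 mm above the bench.
- gate_hinge (a point): Vertical hinge axis of the gate, at x = -64 mm, y = +84 mm in the axes of nest; this point is 36 mm above the bench. From it the pin lies toward (-sin(angle), -cos(angle)) in the fixture's x, y.
- sander_mid (a point): Grey round sander, loose, standing upright: pad 124 mm in diameter, a short hose port sticking out to 66 mm from the axis, 148 mm tall. Point on its axis, 74 mm up. Leave it in place.
- primer_mid (a point): Upright aluminium can with paper band and white cap, loose, 66 mm in diameter, 165 mm tall. Point on its axis, half-way up. Leave it in place.
- grinder_mid (a point): Small die grinder lying on the bench, loose, about 150 mm long (along its own x), 40 mm high. Point on its axis, 18 mm above the bench. Leave it in place.
- filter_mid (a point): Blue oil filter with a white band, loose, standing upright beside the way into the fixture (on its -y side), 76 mm in diameter, 90 mm tall. Point on its axis, half-way up. Leave it in place.
Mind the look-alikes: they are no part of the job. There is more than one size of the part that bears cover_grip; the job needs the largest.

How it is judged:
By the outcome, as a careful person would: the job done as asked, in the order asked, and still so for the second after the job is handed in, with the robot touching nothing.
It also fails if it takes over 72 s, if anything falls off the work surface, if the arm or the gripper's body presses on something with over 40 N, if the wrist force passes 120 N, or if a joint passes its speed limit or range.

## Working session

There is one attempt and no reset: what is moved stays moved. The work goes in short steps, Python scripts to look and compute and a tool call to move; the robot and the scene stay as the last step left them, time stands still between calls to the robot, and variables do not carry over. Pictures are saved under pics/ and viewed, and the job is handed in when it is done.

Besides the shell and the picture viewer there is one more tool, called after ">>>" by a JSON object that holds its "api" and its "payload". jog_arm: Moves the arm, as the interface text tells. Shift numbers are shares of 25 mm and turn numbers shares of 360 degrees, none past 1 either way. Its arguments: {"type":"object","properties":{"rows":{"type":"array","items":{"type":"array","items":{"type":"number","minimum":-1,"maximum":1}}}},"required":["rows"]}

```bash
mkdir -p pics; ls
cat > h.py <<'E'
import numpy as np, cv2
from scipy.spatial.transform import Rotation as R
from station import readout, viewer, r, boxes_of, tip_of
E
python3 - <<'E'
from h import *
o=readout.get_obs()
for k,v in o.items(): print(k,np.round(v,4))
print(r.tcp_to_tips)
for c in("side","top","wrist"):
    im=viewer.grab_frame(c); cv2.imwrite(f"pics/{c}0.png",im); 
    i=viewer.camera_info(c); print(c,{k:(np.round(v,4).tolist()) for k,v in i.items()})
E
```

```text
pics
time 0.0
q [-1.3747  0.309   1.6352 -0.      1.1997 -0.0697]
joint_vel [ 0.0005 -0.0003  0.     -0.     -0.0007  0.0004]
joint_torque [-1.60000e-03 -4.15253e+01 -2.76666e+01 -1.00000e-04  1.02000e-02
  0.00000e+00]
position [ 0.164  -0.6023  0.249 ]
eef_rot [-0.2782  2.082  -2.0771]
ft_force [ 0.2154 -0.7828 -0.2847]
ft_torque [-0.0093  0.0109  0.0099]
width 0.0855
0.019
side {'fx': 495.8472, 'fy': 495.8472, 'cx': 258.4747, 'cy': 192.3293, 'position': [0.4714, 1.0658, 0.879], 'orientation': [-0.139, 2.761, -1.4473]}
top {'fx': 469.4386, 'fy': 469.4386, 'cx': 254.8824, 'cy': 200.5014, 'position': [0.3089, -0.1047, 1.401], 'orientation': [-2.0905, 2.1405, -0.1744]}
wrist {'fx': 340.3844, 'fy': 340.3844, 'cx': 259.1326, 'cy': 188.5369, 'tool_from_camera': [[0.0007, 0.9458, 0.3249, -0.0829], [-0.0006, -0.3249, 0.9458, -0.1228], [1.0, -0.0009, 0.0003, -0.0006], [0.0, 0.0, 0.0, 1.0]]}
```

View pics/top0.png

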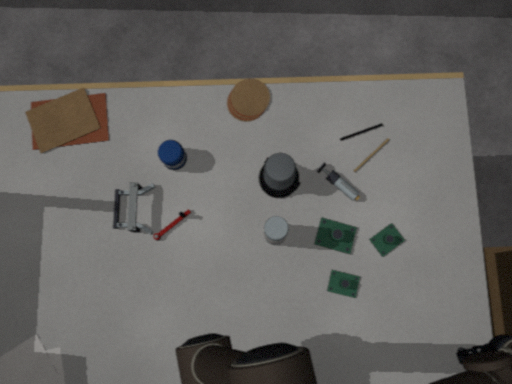

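View pics/side0.png

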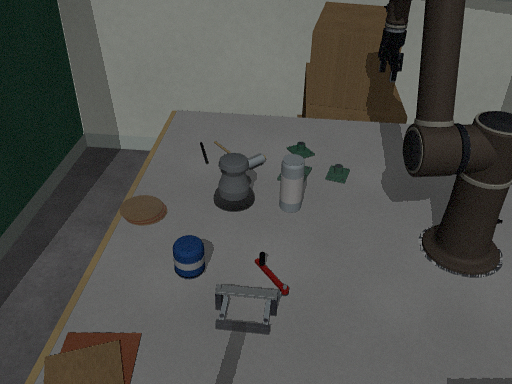

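View pics/wrist0.png

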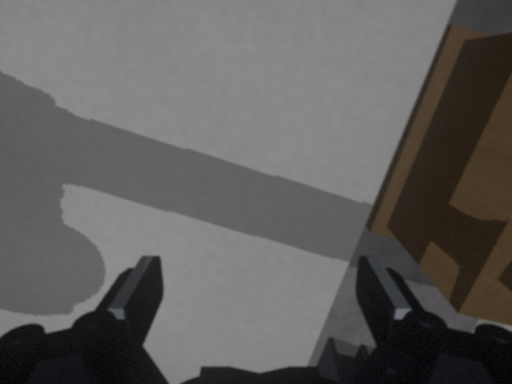

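Top view: three green covers at about (336,235), (388,239) and (344,284). The fixture is at (130,208), with the red gate running from (156,237) to (188,212). I'll measure the cover sizes from colour masks.

```bash
cat >> h.py <<'E'
def cam(c,obs=None):
    i=viewer.camera_info(c)
    K=np.array([[i['fx'],0,i['cx']],[0,i['fy'],i['cy']],[0,0,1]])
    if c=="wrist":
        o=obs or readout.get_obs()
        T=np.array(i['tool_from_camera']); Rt=R.from_rotvec(o['eef_rot']).as_matrix()
        return K,Rt@T[:3,:3],Rt@T[:3,3]+np.array(o['position'])
    return K,R.from_rotvec(i['orientation']).as_matrix(),np.array(i['position'])
def ray(c,px,z,C=None):
    K,Rm,p=C or cam(c)
    px=np.atleast_2d(np.array(px,float))
    d=np.c_[px,np.ones(len(px))]@np.linalg.inv(K).T@Rm.T
    return p+d*((z-p[2])/d[:,2])[:,None]
def proj(c,X,C=None):
    K,Rm,p=C or cam(c)
    q=(np.atleast_2d(X)-p)@Rm@K.T
    return q[:,:2]/q[:,2:]
def tri(ca,pa,cb,pb):
    A=[];b=[]
    S=np.zeros((3,3));t=np.zeros(3)
    for c,px in((ca,pa),(cb,pb)):
        K,Rm,p=cam(c); d=Rm@np.linalg.inv(K)@np.array([px[0],px[1],1.]);d/=np.linalg.norm(d)
        M=np.eye(3)-np.outer(d,d);S+=M;t+=M@p
    return np.linalg.solve(S,t)
E
python3 - <<'E'
from h import *
im=cv2.imread("pics/top0.png")
hsv=cv2.cvtColor(im,cv2.COLOR_BGR2HSV)
m=cv2.inRange(hsv,(55,90,25),(95,255,255))
n,l,s,ce=cv2.connectedComponentsWithStats(m)
for k in range(1,n):
    if s[k,4]<80: continue
    ys,xs=np.where(l==k); P=ray("top",np.c_[xs,ys],0.01)[:,:2].astype(np.float32)
    rc=cv2.minAreaRect(P*1000); print(np.round(ce[k],1),s[k,4],rc)
for lab in("cover_grip","nest","mouth","bridge","gate_pin","gate_hinge","sander_mid","primer_mid","grinder_mid","filter_mid"):
  for c in("top","side"):
    print(lab,c,[(np.round(d['pixel'],1).tolist(),round(d['conf'],2)) for d in tip_of(c,lab)[:4]])
cv2.imwrite("pics/crop_cov.png",cv2.resize(im[200:310,300:420],None,fx=5,fy=5,interpolation=cv2.INTER_CUBIC))
cv2.imwrite("pics/crop_fix.png",cv2.resize(im[130:260,90:230],None,fx=5,fy=4.6,interpolation=cv2.INTER_CUBIC))
print(readout.get_obs()['time'])
E
```

```text
[335.  235.7] 758 ((458.008544921875, -315.3648681640625), (103.2286605834961, 78.28137969970703), 72.77465057373047)
[386.4 239.8] 441 ((441.5862731933594, -466.28997802734375), (58.838462829589844, 79.23587036132812), 34.610992431640625)
[343.  283.4] 455 ((317.167724609375, -330.98199462890625), (78.39061737060547, 58.14738845825195), 74.8367919921875)
cover_grip top [([342.6, 283.0], 0.97), ([392.2, 239.5], 0.89), ([339.1, 234.2], 0.87)]
cover_grip side [([294.3, 167.6], 0.67), ([332.2, 168.5], 0.58), ([302.1, 143.1], 0.49)]
nest top [([137.0, 206.3], 0.92)]
nest side [([247.0, 298.4], 0.62)]
mouth top []
mouth side []
bridge top [([130.2, 204.0], 0.63)]
bridge side [([244.6, 289.6], 0.86)]
gate_pin top []
gate_pin side [([262.4, 257.9], 0.59), ([294.1, 165.2], 0.54)]
gate_hinge top [([155.3, 234.8], 0.75)]
gate_hinge side [([287.4, 283.3], 0.71)]
sander_mid top [([277.8, 169.2], 0.73)]
sander_mid side [([230.0, 179.5], 0.64)]
primer_mid top []
primer_mid side [([294.3, 184.6], 0.96), ([246.2, 164.2], 0.18)]
grinder_mid top []
grinder_mid side [([247.5, 165.0], 0.47)]
filter_mid top [([174.4, 153.3], 0.85), ([340.9, 233.8], 0.32)]
filter_mid side [([189.3, 257.9], 0.84)]
1.15
```

View pics/crop_cov.png

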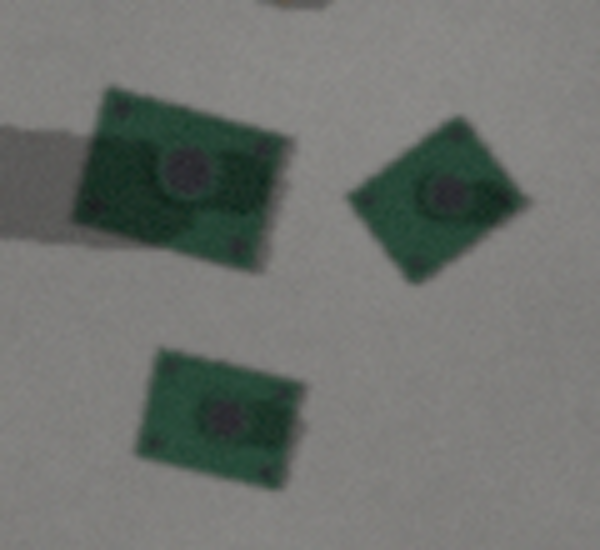

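View pics/crop_fix.png

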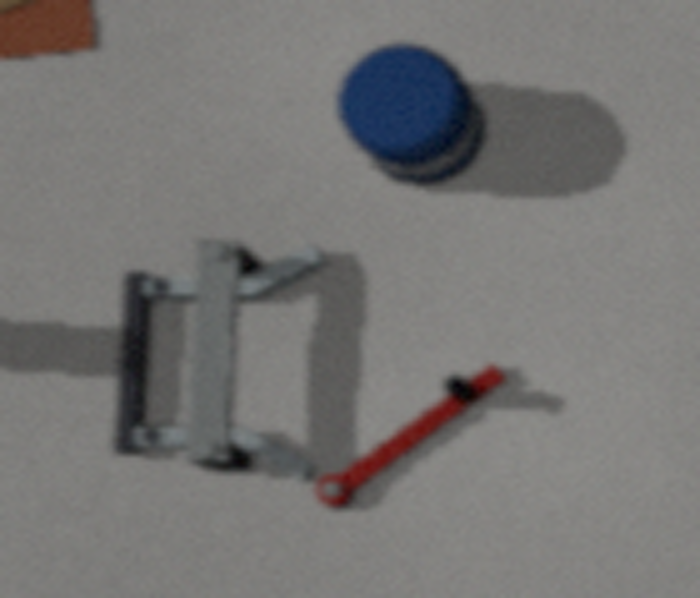

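The networks list all three covers. Only (336,235), crop (185,170), measures about 103×78 mm in the mask, close to 110×84. The other two measure about 79×58, so the first is the job's cover, and the crop shows it clearly larger. Next I'll fit the fixture pose.

Run:
```python
from h import *
from scipy.optimize import least_squares
def fp(x,y): return [90+(x+.5)/5-.5,130+(y+.5)/4.6-.5]
pts=[((-12,-70,60),fp(240,240)),((12,-70,60),fp(200,240)),((12,70,60),fp(190,462)),((-12,70,60),fp(232,466)),((-64,84,14),fp(335,490)),((-52,67.5,20),fp(313,475)),((-52,-67.5,20),fp(322,258))]
L=np.array([p[0] for p in pts])/1000.; P=np.array([p[1] for p in pts])
def W(v,L=L):
    c,s=np.cos(v[2]),np.sin(v[2]); return np.c_[v[0]+c*L[:,0]-s*L[:,1],v[1]+s*L[:,0]+c*L[:,1],L[:,2]]
C=cam("top")
f=lambda v:(proj("top",W(v),C)-P).ravel()
s=least_squares(f,[0.4,0.2,1.57]);print(s.x,np.degrees(s.x[2]));print(np.round(s.fun.reshape(-1,2),1))
pin=ray("top",[fp(462,388)],0.04)[0]; hg=W(s.x,np.array([[-.064,.084,.036]]))[0]
d=pin[:2]-hg[:2]; c,sn=np.cos(s.x[2]),np.sin(s.x[2]); dl=np.array([c*d[0]+sn*d[1],-sn*d[0]+c*d[1]])
print("pin",pin,"hinge",hg,dl,"ang",np.arctan2(-dl[0],-dl[1]))
fl=tri("top",(174.4,153.3),"side",(189.3,257.9));print("filter",fl)
print("filt top",ray("top",[fp(403,100)],.09))
print("nest nets",tri("top",(137,206.3),"side",(247,298.4)),"hinge",tri("top",(155.3,234.8),"side",(287.4,283.3)))
print("sander",tri("top",(277.8,169.2),"side",(230,179.5)),"can",ray("top",[(277,223)],.165))
print("cover grip",ray("top",[(339.1,234.2),(300+185/5-.5+.1,200+170/5-.4)],[.034])[0], ray("top",[(300+188/5-.4,200+170/5-.4)],.046))
# refine wide mask of cover corners
Q=[(300+x/5-.4,200+y/5-.4) for x,y in((110,88),(292,138),(258,270),(73,222))]
q=ray("top",Q,.01)[:,:2];print(q,q.mean(0));
for i in range(4): e=q[(i+1)%4]-q[i]; print(np.linalg.norm(e),np.degrees(np.arctan2(e[1],e[0])))
```

```text
[0.55180845 0.27688381 1.54843178] 88.71860583508808
[[ 0.1  0.9]
 [ 0.   1. ]
 [-0.4 -0. ]
 [-0.5 -0.9]
 [ 0.2  0.4]
 [ 0.3 -2.1]
 [ 0.4  0.7]]
pin [0.52840095 0.13536105 0.04      ] hinge [0.46639825 0.21477828 0.036     ] [-0.07801083 -0.06376318] ang 0.8855573765548583
filter [0.71036015 0.15993476 0.03771857]
filt top [[0.70563463 0.16228619 0.09      ]]
nest nets [0.55279897 0.27201764 0.02999913] hinge [0.46414135 0.21553074 0.03227431]
sander [ 0.64672377 -0.14932992  0.07392331] can [[ 0.47763024 -0.13969596  0.165     ]]
cover grip [ 0.45820239 -0.32305962  0.034     ] [[ 0.45876046 -0.31577272  0.046     ]]
[[ 0.51297017 -0.27762202]
 [ 0.48031785 -0.38391062]
 [ 0.40279051 -0.35920969]
 [ 0.43354392 -0.25201968]] [ 0.45740561 -0.3181905 ]
0.11119101506323964 -107.0771860189499
0.08136721683008348 162.32763954246622
0.11151444107653045 73.99151747478744
0.08345063133683395 -17.866256361151862
```

```bash
cat >> h.py <<'E'
N=np.array([0.5518,0.2769]);YAW=1.5484
def st():
    o=readout.get_obs();M=R.from_rotvec(o['eef_rot']).as_matrix();return o,M
def goto(x,y,z,jaw=None):
    """print shift in tool units (25mm) and y-turn share; jaw = world angle (deg) of tool z axis"""
    o,M=st(); d=np.array([x,y,z])-o['position']
    cur=np.degrees(np.arctan2(M[1,2],M[0,2]))
    print("t",round(o['time'],2),"pos",np.round(o['position'],4),"jaw",round(cur,1),"down err deg",round(np.degrees(np.arccos(-M[2,1])),2),"F",np.round(o['ft_force'],1),"w",round(o['width'],4))
    if jaw is not None:
        t=(jaw-cur+180)%360-180   # world ccw about +z = about -tool y
        print(" turn y share",round(-t/360,4)," rows",round(abs(t)/8.59,1))
        M2=R.from_euler('z',t,degrees=True).as_matrix()@M
        print(" shift after turn",np.round(M2.T@d/.025,3))
    print(" shift now",np.round(M.T@d/.025,3))
    # fixer for tilt
    e=R.from_matrix(M.T@ np.c_[np.cross([0,0,-1],[np.cos(np.radians(cur)),np.sin(np.radians(cur)),0]),[0,0,-1],[np.cos(np.radians(cur)),np.sin(np.radians(cur)),0]]).as_rotvec()/2/np.pi
    print(" tilt fix share",np.round(e,4))
def fw(x,y):
    c,s=np.cos(YAW),np.sin(YAW);return N+np.array([c*x-s*y,s*x+c*y])
E
python3 - <<'E'
from h import *
o,M=st();print(np.round(M,3))
goto(0.5,0.05,0.25,None)
print("mouth side",fw(-.15,0), "pin",fw(-.142,.02))
E
```

```text
[[-0.965 -0.     0.263]
 [-0.263  0.    -0.965]
 [-0.    -1.    -0.   ]]
t 1.15 pos [ 0.1641 -0.603   0.2503] jaw -74.8 down err deg 0.0 F [ 0.2 -0.3 -0.3] w 0.0853
 shift now [-1.9823e+01  1.1000e-02 -2.1676e+01]
 tilt fix share [ 0. -0. -0.]
mouth side [0.54844083 0.12693762] pin [0.528625  0.1353835]
```

```bash
cat >> h.py <<'E'
def plan(x,y,z,jaw=None,g=0,slow=1.0,n=None):
    """suggest rows from the present pose"""
    o,M=st(); p=np.array(o['position']); d=np.array([x,y,z])-p
    cur=np.degrees(np.arctan2(M[1,2],M[0,2])); t=0 if jaw is None else (jaw-cur+180)%360-180
    k=n or max(1,int(np.ceil(max(np.linalg.norm(d)/(.025*slow),abs(t)/8.4))))
    print("t",round(o['time'],2),"pos",np.round(p,4),"jaw",round(cur,1),"tilt",round(np.degrees(np.arccos(min(1,-M[2,1]))),2),"F",np.round(o['ft_force'],1),"w",round(o['width'],4))
    for i in range(k):
        Mi=R.from_euler('z',t*i/k,degrees=True).as_matrix()@M
        s=Mi.T@d/k/.025
        print([round(float(a),2) for a in s]+[0,round(-t/k/360,4),0,g],end=",\n" if i%5==4 else ",")
    print(k)
E
python3 - <<'E'
from h import *
plan(.53,.2,.26,-1.3,1)
E
```

```text
t 1.15 pos [ 0.1641 -0.603   0.2503] jaw -74.8 tilt 0.0 F [ 0.2 -0.3 -0.3] w 0.0853
[-0.63, -0.01, -0.75, 0, np.float64(-0.0057), 0, 1],[-0.65, -0.01, -0.73, 0, np.float64(-0.0057), 0, 1],[-0.68, -0.01, -0.71, 0, np.float64(-0.0057), 0, 1],[-0.7, -0.01, -0.68, 0, np.float64(-0.0057), 0, 1],[-0.73, -0.01, -0.66, 0, np.float64(-0.0057), 0, 1],
[-0.75, -0.01, -0.63, 0, np.float64(-0.0057), 0, 1],[-0.77, -0.01, -0.6, 0, np.float64(-0.0057), 0, 1],[-0.79, -0.01, -0.58, 0, np.float64(-0.0057), 0, 1],[-0.81, -0.01, -0.55, 0, np.float64(-0.0057), 0, 1],[-0.83, -0.01, -0.52, 0, np.float64(-0.0057), 0, 1],
[-0.85, -0.01, -0.49, 0, np.float64(-0.0057), 0, 1],[-0.87, -0.01, -0.46, 0, np.float64(-0.0057), 0, 1],[-0.88, -0.01, -0.43, 0, np.float64(-0.0057), 0, 1],[-0.9, -0.01, -0.39, 0, np.float64(-0.0057), 0, 1],[-0.91, -0.01, -0.36, 0, np.float64(-0.0057), 0, 1],
[-0.92, -0.01, -0.33, 0, np.float64(-0.0057), 0, 1],[-0.93, -0.01, -0.3, 0, np.float64(-0.0057), 0, 1],[-0.94, -0.01, -0.26, 0, np.float64(-0.0057), 0, 1],[-0.95, -0.01, -0.23, 0, np.float64(-0.0057), 0, 1],[-0.96, -0.01, -0.2, 0, np.float64(-0.0057), 0, 1],
[-0.97, -0.01, -0.16, 0, np.float64(-0.0057), 0, 1],[-0.97, -0.01, -0.13, 0, np.float64(-0.0057), 0, 1],[-0.98, -0.01, -0.09, 0, np.float64(-0.0057), 0, 1],[-0.98, -0.01, -0.06, 0, np.float64(-0.0057), 0, 1],[-0.98, -0.01, -0.02, 0, np.float64(-0.0057), 0, 1],
[-0.98, -0.01, 0.01, 0, np.float64(-0.0057), 0, 1],[-0.98, -0.01, 0.05, 0, np.float64(-0.0057), 0, 1],[-0.98, -0.01, 0.08, 0, np.float64(-0.0057), 0, 1],[-0.97, -0.01, 0.12, 0, np.float64(-0.0057), 0, 1],[-0.97, -0.01, 0.15, 0, np.float64(-0.0057), 0, 1],
[-0.96, -0.01, 0.19, 0, np.float64(-0.0057), 0, 1],[-0.96, -0.01, 0.22, 0, np.float64(-0.0057), 0, 1],[-0.95, -0.01, 0.25, 0, np.float64(-0.0057), 0, 1],[-0.94, -0.01, 0.29, 0, np.float64(-0.0057), 0, 1],[-0.93, -0.01, 0.32, 0, np.float64(-0.0057), 0, 1],
[-0.91, -0.01, 0.35, 0, np.float64(-0.0057), 0, 1],36
```

>>> {"api": "jog_arm", "payload": {"rows": [[-0.63,-0.02,-0.75,0,-0.0057,0,1],[-0.65,-0.02,-0.73,0,-0.0057,0,1],[-0.68,-0.02,-0.71,0,-0.0057,0,1],[-0.7,-0.02,-0.68,0,-0.0057,0,1],[-0.73,-0.02,-0.66,0,-0.0057,0,1]]}}

```text
time: 1.65
position: [0.2153, -0.4908, 0.2529]
eef_rot: [-0.448, 1.974, -1.974]
ft_force: [1.4, 1.2, 0.3]
width: 0.0122
```

>>> {"api": "jog_arm", "payload": {"rows": [[-0.75,-0.02,-0.63,0,-0.0057,0,1],[-0.77,-0.02,-0.6,0,-0.0057,0,1],[-0.79,-0.02,-0.58,0,-0.0057,0,1],[-0.81,-0.02,-0.55,0,-0.0057,0,1],[-0.83,-0.02,-0.52,0,-0.0057,0,1]]}}

```text
time: 2.15
position: [0.2656, -0.3792, 0.2555]
eef_rot: [-0.602, 1.863, -1.864]
ft_force: [-0.1, 0.6, -0.6]
width: -0.0003
```

>>> {"api": "jog_arm", "payload": {"rows": [[-0.85,-0.02,-0.49,0,-0.0057,0,1],[-0.87,-0.02,-0.46,0,-0.0057,0,1],[-0.88,-0.02,-0.43,0,-0.0057,0,1],[-0.9,-0.02,-0.39,0,-0.0057,0,1],[-0.91,-0.02,-0.36,0,-0.0057,0,1]]}}

```text
time: 2.65
position: [0.3163, -0.2675, 0.2581]
eef_rot: [-0.743, 1.747, -1.748]
ft_force: [0.8, -0.2, -0.3]
width: -0.0001
```

>>> {"api": "jog_arm", "payload": {"rows": [[-0.92,0,-0.33,0,-0.0057,0,1],[-0.93,0,-0.3,0,-0.0057,0,1],[-0.94,0,-0.26,0,-0.0057,0,1],[-0.95,0,-0.23,0,-0.0057,0,1],[-0.96,0,-0.2,0,-0.0057,0,1]]}}

```text
time: 3.15
position: [0.3664, -0.1561, 0.2581]
eef_rot: [-0.871, 1.627, -1.628]
ft_force: [0.5, -0.1, -0.1]
width: -0.0005
```

>>> {"api": "jog_arm", "payload": {"rows": [[-0.97,0,-0.16,0,-0.0057,0,1],[-0.97,0,-0.13,0,-0.0057,0,1],[-0.98,0,-0.09,0,-0.0057,0,1],[-0.98,0,-0.06,0,-0.0057,0,1],[-0.98,0,-0.02,0,-0.0057,0,1]]}}

```text
time: 3.65
position: [0.4168, -0.0441, 0.258]
eef_rot: [-0.987, 1.503, -1.503]
ft_force: [0.1, 0.0, -0.1]
width: 0.0001
```

>>> {"api": "jog_arm", "payload": {"rows": [[-0.98,0,0.01,0,-0.0057,0,1],[-0.98,0,0.05,0,-0.0057,0,1],[-0.98,0,0.08,0,-0.0057,0,1],[-0.97,0,0.12,0,-0.0057,0,1],[-0.97,0,0.15,0,-0.0057,0,1]]}}

```text
time: 4.15
position: [0.467, 0.0678, 0.258]
eef_rot: [-1.092, 1.375, -1.376]
ft_force: [-0.3, 0.1, -0.2]
width: -0.0001
```

>>> {"api": "jog_arm", "payload": {"rows": [[-0.96,0,0.19,0,-0.0057,0,1],[-0.96,0,0.22,0,-0.0057,0,1],[-0.95,0,0.25,0,-0.0057,0,1],[-0.94,0,0.29,0,-0.0057,0,1],[-0.93,0,0.32,0,-0.0057,0,1]]}}

```text
time: 4.65
position: [0.5171, 0.1799, 0.2579]
eef_rot: [-1.185, 1.246, -1.246]
ft_force: [0.2, -0.7, 0.2]
width: 0.0002
```

Run:
```python
from h import *
o,M=st();goto(.53,.2,.26,-1.3)
im=viewer.grab_frame("wrist");cv2.imwrite("pics/w1.png",im)
np.save("w1pose.npy",np.r_[o['position'],o['eef_rot']])
for l in("nest","mouth","bridge","gate_pin","gate_hinge","filter_mid"):
    print(l,[(np.round(d['pixel'],1).tolist(),round(d['conf'],2)) for d in tip_of("wrist",l)[:3]])
cv2.imwrite("pics/w1b.png",cv2.resize(im,(800,600),interpolation=cv2.INTER_CUBIC))
```

```text
t 4.65 pos [0.5171 0.1799 0.2579] jaw -2.9 down err deg 0.02 F [ 0.2 -0.7  0.2] w 0.0002
 turn y share -0.0043  rows 0.2
 shift after turn [-0.816 -0.084  0.497]
 shift now [-0.829 -0.084  0.475]
 tilt fix share [-0.0001  0.     -0.    ]
nest [([291.0, 55.1], 0.81)]
mouth []
bridge [([293.5, 55.3], 0.88)]
gate_pin [([271.9, 195.8], 0.56)]
gate_hinge [([206.7, 126.3], 0.73)]
filter_mid []
```

View pics/w1b.png

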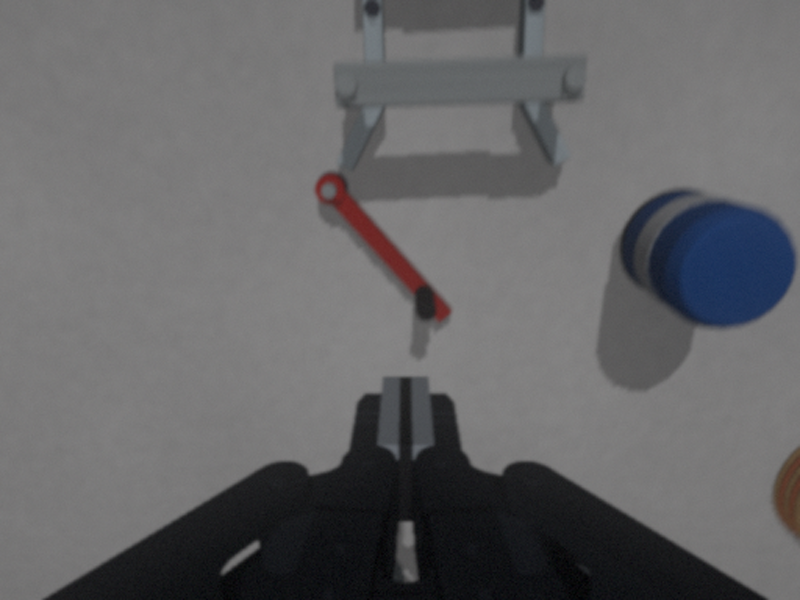

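The wrist view (800×600) shows the bridge top at (335–587, 55–107), the hinge at (330,187), the pin at (425,300), and the filter well clear at (715,260). I'll refit the fixture using this view and the top view together.

Run:
```python
from h import *
from scipy.optimize import least_squares
s=512/800
v=np.load("w1pose.npy");Cw=cam("wrist",dict(position=v[:3],eef_rot=v[3:]))
Pw=np.array([(335,63),(584,54),(587,99),(338,107),(330,187)])*s
Lw=np.array([(12,70,60),(12,-70,60),(-12,-70,60),(-12,70,60),(-64,84,16)])/1e3
def fp(x,y): return [90+(x+.5)/5-.5,130+(y+.5)/4.6-.5]
pts=[((-12,-70,60),fp(240,240)),((12,-70,60),fp(200,240)),((12,70,60),fp(190,462)),((-12,70,60),fp(232,466)),((-64,84,16),fp(335,490))]
L=np.array([p[0] for p in pts])/1000.; P=np.array([p[1] for p in pts])
def W(v,L):
    c,s=np.cos(v[2]),np.sin(v[2]); return np.c_[v[0]+c*L[:,0]-s*L[:,1],v[1]+s*L[:,0]+c*L[:,1],L[:,2]]
C=cam("top")
fw_=lambda v:(proj("wrist",W(v,Lw),Cw)-Pw).ravel(); ft=lambda v:(proj("top",W(v,L),C)-P).ravel()
for f,n in((fw_,"wrist"),(ft,"top"),(lambda v:np.r_[fw_(v),ft(v)],"both")):
    q=least_squares(f,[.55,.277,1.55]);print(n,q.x,np.degrees(q.x[2]));print(np.round(q.fun.reshape(-1,2),1).tolist())
pin=ray("wrist",[(425*s,293*s)],.05,Cw)[0];c,sn=np.cos(q.x[2]),np.sin(q.x[2])
d=pin[:2]-q.x[:2];print("pin",pin,"fixture",c*d[0]+sn*d[1],-sn*d[0]+c*d[1])
```

```text
wrist [0.55241956 0.27871049 1.54941573] 88.77498182319816
[[-0.4, -1.1], [2.4, -0.5], [-1.8, 0.3], [-0.3, 0.1], [0.0, 1.6]]
top [0.55251549 0.2765076  1.55341974] 89.00439491457048
[[0.1, 0.7], [0.0, 0.8], [-0.1, -0.2], [-0.3, -1.2], [0.3, -0.0]]
both [0.55243864 0.27854161 1.54991236] 88.80343656623123
[[-0.3, -0.8], [2.4, -0.3], [-1.7, 0.5], [-0.3, 0.4], [0.1, 1.8], [-0.5, 0.7], [-0.6, 0.8], [-0.9, -0.2], [-1.1, -1.1], [-0.5, 0.1]]
pin [0.52786023 0.15070334 0.05      ] fixture -0.1283236483308719 0.021903477458127776
```

```bash
sed -i 's/^N=.*/N=np.array([0.5524,0.2778]);YAW=np.radians(88.8)/' h.py
cat >> h.py <<'E'
def wf(p):
    c,s=np.cos(YAW),np.sin(YAW);d=np.array(p)[:2]-N;return np.array([c*d[0]+s*d[1],-s*d[0]+c*d[1]])
E
python3 - <<'E'
from h import *
v=np.load("w1pose.npy");Cw=cam("wrist",dict(position=v[:3],eef_rot=v[3:]));s=.64
for z,p in((.05,(427,312)),(.013,(424,289))): x=ray("wrist",[(p[0]*s,p[1]*s)],z,Cw)[0]; f=wf(x);print(x,f,np.arctan2(-.064-f[0],.084-f[1]),np.hypot(-.064-f[0],.084-f[1]))
a=fw(-.118,-.008);print(a);plan(a[0],a[1],.07,-1.2,1)
E
```

```text
[0.52867726 0.13729622 0.05      ] [-0.14096977  0.02077505] 0.8831267952446678 0.09960793123171104
[0.5280925  0.14116309 0.013     ] [-0.137116    0.02144066] 0.8630499960341501 0.09622692232362647
[0.55792704 0.15965834]
t 5.0 pos [0.5163 0.178  0.2577] jaw -3.0 tilt 0.04 F [ 0.1 -0.2 -0.5] w -0.0002
[0.08, 0.94, 0.21, 0, np.float64(-0.0006), 0, 1],[0.08, 0.94, 0.21, 0, np.float64(-0.0006), 0, 1],[0.08, 0.94, 0.21, 0, np.float64(-0.0006), 0, 1],[0.08, 0.94, 0.21, 0, np.float64(-0.0006), 0, 1],[0.08, 0.94, 0.21, 0, np.float64(-0.0006), 0, 1],
[0.08, 0.94, 0.21, 0, np.float64(-0.0006), 0, 1],[0.09, 0.94, 0.21, 0, np.float64(-0.0006), 0, 1],[0.09, 0.94, 0.21, 0, np.float64(-0.0006), 0, 1],8
```

>>> {"api": "jog_arm", "payload": {"rows": [[0.08,0.94,0.21,0,-0.0006,0,1],[0.08,0.94,0.21,0,-0.0006,0,1],[0.08,0.94,0.21,0,-0.0006,0,1],[0.08,0.94,0.21,0,-0.0006,0,1],[0.08,0.94,0.21,0,-0.0006,0,1]]}}

```text
time: 5.5
position: [0.5425, 0.1667, 0.1397]
eef_rot: [-1.193, 1.234, -1.234]
ft_force: [1.0, 0.5, 0.4]
width: -0.0001
```

>>> {"api": "jog_arm", "payload": {"rows": [[0.08,0.94,0.21,0,-0.0006,0,1],[0.08,0.94,0.21,0,-0.0006,0,1],[0.08,0.94,0.21,0,-0.0006,0,1],[0,0.6,0,0,0,0,1],[0,0.52,0,0,0,0,1]]}}

```text
time: 6.0
position: [0.5576, 0.1605, 0.0409]
eef_rot: [-1.199, 1.226, -1.226]
ft_force: [-0.7, 0.3, -0.2]
width: 0.0
```

Run:
```python
from h import *
a=fw(-.162,.056);plan(a[0],a[1],.042,None,1,.5)
```

```text
t 6.0 pos [0.5576 0.1605 0.0409] jaw -1.3 tilt 0.06 F [-0.7  0.3 -0.2] w 0.0
[0.26, -0.01, -0.36, 0, 0.0, 0, 1],[0.26, -0.01, -0.36, 0, 0.0, 0, 1],[0.26, -0.01, -0.36, 0, 0.0, 0, 1],[0.26, -0.01, -0.36, 0, 0.0, 0, 1],[0.26, -0.01, -0.36, 0, 0.0, 0, 1],
[0.26, -0.01, -0.36, 0, 0.0, 0, 1],[0.26, -0.01, -0.36, 0, 0.0, 0, 1],7
```

>>> {"api": "jog_arm", "payload": {"rows": [[0.4,0,-0.4,0,0,0,1],[0.4,0,-0.4,0,0,0,1],[0.35,0,-0.4,0,0,0,1],[0.3,0,-0.4,0,0,0,1],[0.25,0,-0.45,0,0,0,1]]}}

```text
time: 6.5
position: [0.5059, 0.1193, 0.0425]
eef_rot: [-1.197, 1.224, -1.226]
ft_force: [0.3, 0.4, 0.9]
width: -0.0003
```

>>> {"api": "jog_arm", "payload": {"rows": [[0.1,0,-0.45,0,0,0,1],[0,0,0,0,0,0,1],[0,-0.9,0.3,0,0,0,1],[0,-1,0,0,0,0,1],[0,-1,0,0,0,0,1]]}}

```text
time: 7.0
position: [0.502, 0.1177, 0.1149]
eef_rot: [-1.2, 1.225, -1.224]
ft_force: [1.3, -0.2, -0.2]
width: -0.0003
```

Run:
```python
from h import *
goto(.458,-.318,.25,-16.5)
im=viewer.grab_frame("wrist");cv2.imwrite("pics/w2.png",im)
im=viewer.grab_frame("side");cv2.imwrite("pics/s2.png",cv2.resize(im[220:350,160:360],None,fx=4,fy=4))
```

```text
t 7.0 pos [0.502  0.1177 0.1149] jaw -1.2 down err deg 0.04 F [ 1.3 -0.2 -0.2] w -0.0003
 turn y share 0.0425  rows 1.8
 shift after turn [17.209 -5.405  3.258]
 shift now [17.459 -5.403 -1.395]
 tilt fix share [0.0001 0.     0.    ]
```

View pics/w2.png

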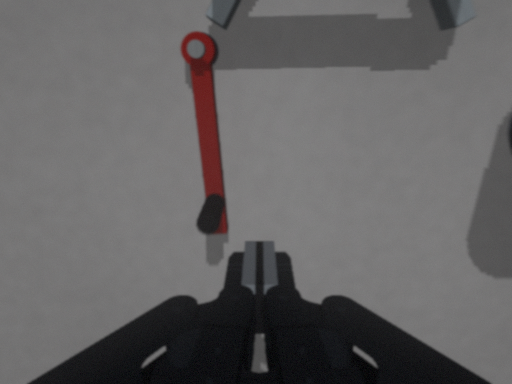

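View pics/s2.png

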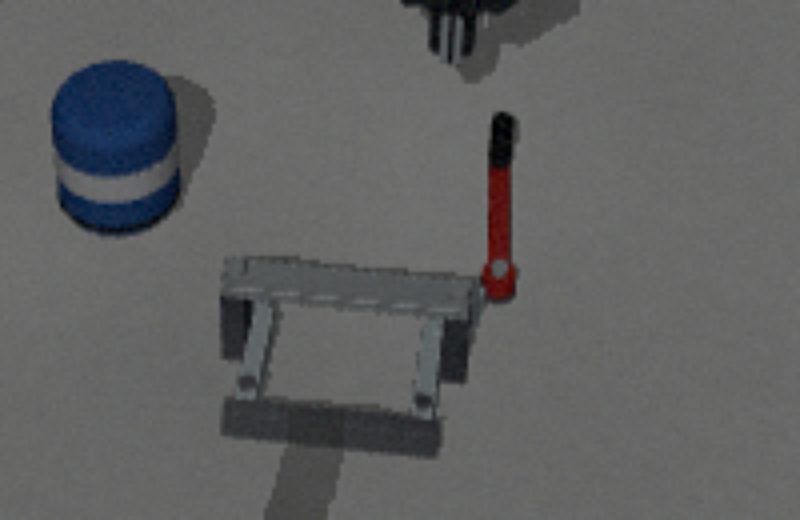

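Gate now at about 1.44 rad: hinge (199,48), bar end (222,232), clear of the way in. Next stop is the cover.

>>> {"api": "jog_arm", "payload": {"rows": [[0,-1,0,0,0,0,0],[0,-1,0,0,0,0,0],[0,-1,0,0,0,0,0],[0.3,-1,0,0,0.0085,0,0],[0.8,-1,-0.1,0,0.0085,0,0]]}}

```text
time: 7.6
position: [0.4977, 0.091, 0.2392]
eef_rot: [-1.146, 1.304, -1.302]
ft_force: [-0.2, 0.2, 0.5]
width: 0.0723
```

Run:
```python
from h import *
plan(.458,-.30,.25,-16.5,0)
```

```text
t 7.6 pos [0.4977 0.091  0.2392] jaw -7.3 tilt 0.07 F [-0.2  0.2  0.5] w 0.0723
[0.98, -0.03, 0.03, 0, np.float64(0.0016), 0, 0],[0.98, -0.03, 0.04, 0, np.float64(0.0016), 0, 0],[0.98, -0.03, 0.05, 0, np.float64(0.0016), 0, 0],[0.98, -0.03, 0.06, 0, np.float64(0.0016), 0, 0],[0.98, -0.03, 0.07, 0, np.float64(0.0016), 0, 0],
[0.98, -0.03, 0.08, 0, np.float64(0.0016), 0, 0],[0.98, -0.03, 0.09, 0, np.float64(0.0016), 0, 0],[0.98, -0.03, 0.1, 0, np.float64(0.0016), 0, 0],[0.98, -0.03, 0.1, 0, np.float64(0.0016), 0, 0],[0.98, -0.03, 0.11, 0, np.float64(0.0016), 0, 0],
[0.97, -0.03, 0.12, 0, np.float64(0.0016), 0, 0],[0.97, -0.03, 0.13, 0, np.float64(0.0016), 0, 0],[0.97, -0.03, 0.14, 0, np.float64(0.0016), 0, 0],[0.97, -0.03, 0.15, 0, np.float64(0.0016), 0, 0],[0.97, -0.03, 0.16, 0, np.float64(0.0016), 0, 0],
[0.97, -0.03, 0.17, 0, np.float64(0.0016), 0, 0],16
```

>>> {"api": "jog_arm", "payload": {"rows": [[0.98,-0.1,0.03,0,0.0016,0,0],[0.98,-0.1,0.04,0,0.0016,0,0],[0.98,-0.1,0.05,0,0.0016,0,0],[0.98,-0.1,0.06,0,0.0016,0,0],[0.98,0,0.07,0,0.0016,0,0]]}}

```text
time: 8.1
position: [0.4856, -0.0326, 0.2485]
eef_rot: [-1.12, 1.34, -1.339]
ft_force: [-0.7, -0.3, 0.1]
width: 0.0851
```

>>> {"api": "jog_arm", "payload": {"rows": [[0.98,0,0.08,0,0.0016,0,0],[0.98,0,0.09,0,0.0016,0,0],[0.98,0,0.1,0,0.0016,0,0],[0.98,0,0.1,0,0.0016,0,0],[0.98,0,0.11,0,0.0016,0,0]]}}

```text
time: 8.6
position: [0.473, -0.1549, 0.248]
eef_rot: [-1.093, 1.377, -1.374]
ft_force: [0.7, -0.4, -1.0]
width: 0.085
```

>>> {"api": "jog_arm", "payload": {"rows": [[0.97,0,0.12,0,0.0016,0,0],[0.97,0,0.13,0,0.0016,0,0],[0.97,0,0.14,0,0.0016,0,0],[0.97,0,0.15,0,0.0016,0,0],[0.97,0,0.16,0,0.0016,0,0]]}}

```text
time: 9.1
position: [0.4602, -0.2767, 0.2479]
eef_rot: [-1.064, 1.414, -1.41]
ft_force: [-0.2, 0.2, -0.3]
width: 0.0852
```

Run:
```python
from h import *
o,M=st();goto(.458,-.318,.25,-16.5)
im=viewer.grab_frame("wrist");cv2.imwrite("pics/w3.png",im)
np.save("w3pose.npy",np.r_[o['position'],o['eef_rot']])
C=cam("wrist",o)
for d in tip_of("wrist","cover_grip"): print(d,ray("wrist",[d['pixel']],.034,C))
hsv=cv2.cvtColor(im,cv2.COLOR_BGR2HSV)
m=cv2.inRange(hsv,(55,80,15),(95,255,255))
n,l,s,ce=cv2.connectedComponentsWithStats(m)
for k in range(1,n):
    if s[k,4]<200: continue
    ys,xs=np.where(l==k); P=ray("wrist",np.c_[xs,ys],0.01,C)[:,:2].astype(np.float32)
    print(np.round(ce[k],1),s[k],cv2.minAreaRect(P*1000))
```

```text
t 9.1 pos [ 0.4602 -0.2767  0.2479] jaw -16.0 down err deg 0.12 F [-0.2  0.2 -0.3] w 0.0852
 turn y share 0.0014  rows 0.1
 shift after turn [ 1.61  -0.086  0.385]
 shift now [ 1.613 -0.086  0.371]
 tilt fix share [ 0.0003 -0.     -0.0001]
{'pixel': [264.9, 197.5], 'conf': 0.83} [[ 0.45307374 -0.31816752  0.034     ]]
{'pixel': [152.3, 235.8], 'conf': 0.82} [[ 0.32193944 -0.32728599  0.034     ]]
{'pixel': [290.3, 307.9], 'conf': 0.82} [[ 0.44415143 -0.46126499  0.034     ]]
[267.8 184. ] [ 232  142   74   90 4983] ((456.51031494140625, -317.39752197265625), (105.46510314941406, 79.2452163696289), 72.47830200195312)
[157.4 226. ] [ 126  199   60   63 2432] ((317.4378662109375, -332.12567138671875), (80.47366333007812, 61.31892776489258), 74.49410247802734)
[286.1 295.1] [ 249  266   77   61 1895] ((440.6458740234375, -465.82110595703125), (60.349998474121094, 80.50187683105469), 34.48830795288086)
```

View pics/w3.png

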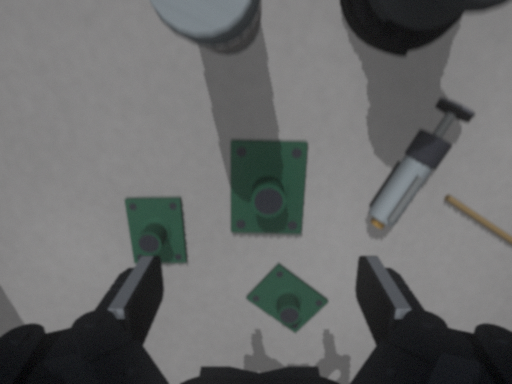

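Largest cover is at (268,185), centre (0.457,-0.318), yaw ≈73°; the small ones are at (157,226) and (287,297). Moving over it and down.

>>> {"api": "jog_arm", "payload": {"rows": [[0.81,0,0.17,0,0.001,0,0],[0.81,0,0.17,0,0.001,0,0],[0,0.9,0,0,0,0,0],[0,1,0,0,0,0,0],[0,1,0,0,0,0,0]]}}

```text
time: 9.7
position: [0.4576, -0.3164, 0.1753]
eef_rot: [-1.057, 1.421, -1.419]
ft_force: [-0.4, 0.6, -1.2]
width: 0.0854
```

>>> {"api": "jog_arm", "payload": {"rows": [[0,1,0,0,0,0,0],[0,1,0,0,0,0,0],[0,1,0,0,0,0,0],[0,1,0,0,0,0,0],[0,0,0,0,0,0,0]]}}

```text
time: 10.2
position: [0.4546, -0.3138, 0.0723]
eef_rot: [-1.059, 1.43, -1.412]
ft_force: [-0.9, 0.6, -0.1]
width: 0.0855
```

Run:
```python
from h import *
o,M=st();goto(.457,-.318,.036,-17)
im=viewer.grab_frame("wrist");cv2.imwrite("pics/w4.png",im)
```

```text
t 10.2 pos [ 0.4546 -0.3138  0.0723] jaw -16.7 down err deg 0.59 F [-0.9  0.6 -0.1] w 0.0855
 turn y share 0.0009  rows 0.0
 shift after turn [0.14  1.452 0.156]
 shift now [0.14  1.452 0.155]
 tilt fix share [ 0.0015 -0.     -0.0007]
```

View pics/w4.png

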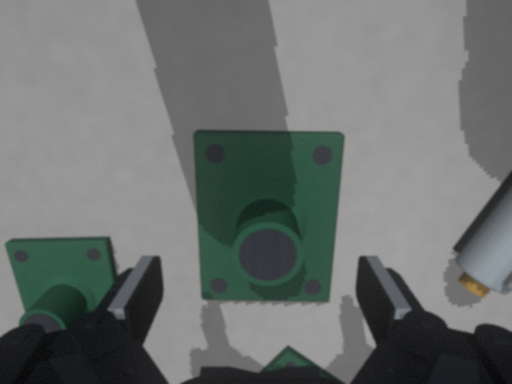

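>>> {"api": "jog_arm", "payload": {"rows": [[0.07,0.5,0.08,0.0015,0.0009,-0.0007,0],[0.07,0.5,0.08,0,0,0,0],[0,0.45,0,0,0,0,0],[0,0,0,0,0,0,0],[0,0,0,0,0,0,0]]}}

```text
time: 10.75
position: [0.4606, -0.3219, 0.0405]
eef_rot: [-1.052, 1.416, -1.433]
ft_force: [0.2, 0.6, 0.8]
width: 0.0853
```

>>> {"api": "jog_arm", "payload": {"rows": [[0,0,0,0,0,0,0.4],[0,0,0,0,0,0,0.7],[0,0,0,0,0,0,1],[0,0,0,0,0,0,1],[0,0,0,0,0,0,1]]}}

```text
time: 11.25
position: [0.4604, -0.3221, 0.0412]
eef_rot: [-1.052, 1.416, -1.433]
ft_force: [-2.2, 1.9, 4.7]
width: 0.0343
```

Run:
```python
from h import *
o,M=st();goto(.457,-.318,.036,-17)
im=viewer.grab_frame("wrist");cv2.imwrite("pics/w5.png",im)
```

```text
t 11.25 pos [ 0.4604 -0.3221  0.0412] jaw -17.0 down err deg 0.55 F [-2.2  1.9  4.7] w 0.0343
 turn y share -0.0  rows 0.0
 shift after turn [-0.119  0.205 -0.18 ]
 shift now [-0.119  0.205 -0.18 ]
 tilt fix share [-0.0014 -0.      0.0007]
```

View pics/w5.png

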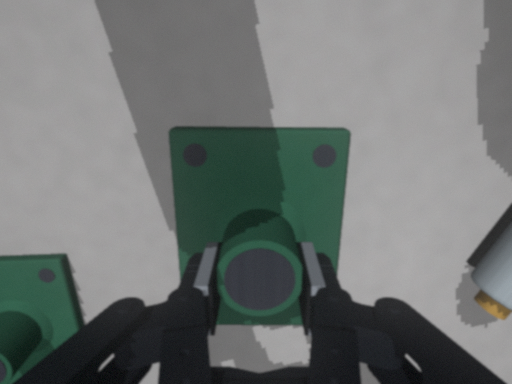

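Run:
```python
from h import *
o,M=st();C=cam("wrist",o)
x=ray("wrist",[(260,278)],.046,C)[0];print("stub",x,"in tool(mm)",1000*M.T@(x-o['position']))
q=ray("wrist",[(171,128),(348,128)],.01,C);print(q,np.linalg.norm(q[0]-q[1]),np.degrees(np.arctan2(*(q[1]-q[0])[1::-1])))
m=q.mean(0);print("front edge mid in tool",1000*M.T@(m-o['position']))
```

```text
stub [ 0.46113831 -0.31701309  0.046     ] in tool(mm) [-5.07413874 -4.89296993 -0.70116888]
[[ 0.43925182 -0.25326004  0.01      ]
 [ 0.5153789  -0.27673505  0.01      ]] 0.0796643506543587 -17.13799376829682
front edge mid in tool [-59.70140574  30.87253799  -0.76085673]
```

>>> {"api": "jog_arm", "payload": {"rows": [[0,-0.4,0,0,0,0,1],[0,-0.8,0,0,0,0,1],[0,-1,0,0,0,0,1],[0,-1,0,0,0,0,1],[0,-1,0,0,0,0,1]]}}

```text
time: 11.8
position: [0.4596, -0.321, 0.1461]
eef_rot: [-1.051, 1.416, -1.433]
ft_force: [0.2, -0.1, -2.4]
width: 0.034
```

>>> {"api": "jog_arm", "payload": {"rows": [[0,-1,0,0,0,0,1],[0,-1,0,0,0,0,1],[0,-1,0,0,0,0,1],[0,-1,0,0,0,0,1],[0,-0.8,0,0,0,0,1]]}}

```text
time: 12.3
position: [0.4591, -0.3204, 0.2668]
eef_rot: [-1.051, 1.414, -1.434]
ft_force: [0.5, 0.2, -2.1]
width: 0.0341
```

Run:
```python
from h import *
a=fw(-.125,0);print(a);plan(a[0],a[1],.255,-1.2,1)
im=viewer.grab_frame("wrist");cv2.imwrite("pics/w6.png",im)
```

```text
[0.5497822  0.15282741]
t 12.3 pos [ 0.4591 -0.3204  0.2668] jaw -17.0 tilt 0.68 F [ 0.5  0.2 -2.1] w 0.0341
[-0.96, 0.02, -0.1, 0, np.float64(-0.0022), 0, 1],[-0.96, 0.02, -0.09, 0, np.float64(-0.0022), 0, 1],[-0.96, 0.02, -0.08, 0, np.float64(-0.0022), 0, 1],[-0.96, 0.02, -0.06, 0, np.float64(-0.0022), 0, 1],[-0.96, 0.02, -0.05, 0, np.float64(-0.0022), 0, 1],
[-0.96, 0.02, -0.04, 0, np.float64(-0.0022), 0, 1],[-0.96, 0.02, -0.02, 0, np.float64(-0.0022), 0, 1],[-0.96, 0.02, -0.01, 0, np.float64(-0.0022), 0, 1],[-0.96, 0.02, 0.0, 0, np.float64(-0.0022), 0, 1],[-0.96, 0.02, 0.02, 0, np.float64(-0.0022), 0, 1],
[-0.96, 0.02, 0.03, 0, np.float64(-0.0022), 0, 1],[-0.96, 0.02, 0.04, 0, np.float64(-0.0022), 0, 1],[-0.96, 0.02, 0.06, 0, np.float64(-0.0022), 0, 1],[-0.96, 0.02, 0.07, 0, np.float64(-0.0022), 0, 1],[-0.96, 0.02, 0.08, 0, np.float64(-0.0022), 0, 1],
[-0.96, 0.02, 0.1, 0, np.float64(-0.0022), 0, 1],[-0.96, 0.02, 0.11, 0, np.float64(-0.0022), 0, 1],[-0.96, 0.02, 0.12, 0, np.float64(-0.0022), 0, 1],[-0.95, 0.02, 0.14, 0, np.float64(-0.0022), 0, 1],[-0.95, 0.02, 0.15, 0, np.float64(-0.0022), 0, 1],
20
```

View pics/w6.png

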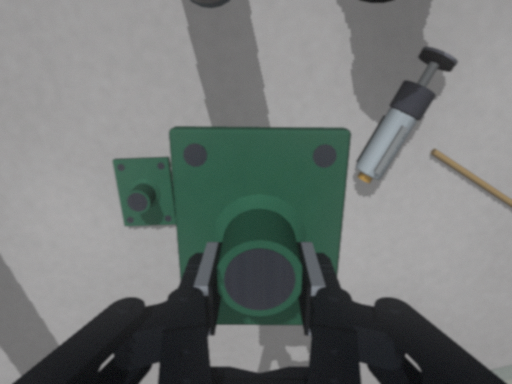

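Cover is held level: front edge at (171–348,128), stub centre (260,278), about 5 mm ahead of the TCP toward tool −x. Carrying it to the mouth.

>>> {"api": "jog_arm", "payload": {"rows": [[-0.6,0,-0.06,0,-0.002,0,1],[-0.96,0,-0.09,0,-0.0022,0,1],[-0.96,0,-0.08,0,-0.0022,0,1],[-0.96,0,-0.06,0,-0.0022,0,1],[-0.96,0,-0.05,0,-0.0022,0,1]]}}

```text
time: 12.85
position: [0.479, -0.2086, 0.2624]
eef_rot: [-1.091, 1.37, -1.381]
ft_force: [0.5, 1.1, -4.1]
width: 0.034
```

>>> {"api": "jog_arm", "payload": {"rows": [[-0.96,0,-0.04,0,-0.0022,0,1],[-0.96,0,-0.02,0,-0.0022,0,1],[-0.96,0,-0.01,0,-0.0022,0,1],[-0.96,0,0,0,-0.0022,0,1],[-0.96,0,0.02,0,-0.0022,0,1]]}}

```text
time: 13.35
position: [0.5014, -0.091, 0.2618]
eef_rot: [-1.13, 1.32, -1.331]
ft_force: [0.6, 0.4, -3.0]
width: 0.0343
```

>>> {"api": "jog_arm", "payload": {"rows": [[-0.96,0,0.03,0,-0.0022,0,1],[-0.96,0,0.04,0,-0.0022,0,1],[-0.96,0,0.06,0,-0.0022,0,1],[-0.96,0,0.07,0,-0.0022,0,1],[-0.96,0,0.08,0,-0.0022,0,1]]}}

```text
time: 13.85
position: [0.524, 0.0267, 0.2612]
eef_rot: [-1.167, 1.269, -1.281]
ft_force: [-0.3, -1.3, -3.1]
width: 0.0342
```

>>> {"api": "jog_arm", "payload": {"rows": [[-0.96,0,0.1,0,-0.0022,0,1],[-0.96,0,0.11,0,-0.0022,0,1],[-0.96,0,0.12,0,-0.0022,0,1],[-0.96,0,0.14,0,-0.0022,0,1],[0,0,0,0,0,0,1]]}}

```text
time: 14.35
position: [0.5427, 0.123, 0.2607]
eef_rot: [-1.194, 1.227, -1.239]
ft_force: [0.3, -1.1, -3.4]
width: 0.0343
```

Run:
```python
from h import *
a=fw(-.13,0);plan(a[0],a[1],.1,-1.2,1); print(wf(st()[0]['position']))
im=viewer.grab_frame("wrist");cv2.imwrite("pics/w7.png",im)
```

```text
t 14.35 pos [0.5427 0.123  0.2607] jaw -1.8 tilt 0.38 F [ 0.3 -1.1 -3.4] w 0.0343
[-0.15, 0.92, 0.03, 0, np.float64(-0.0003), 0, 1],[-0.15, 0.92, 0.03, 0, np.float64(-0.0003), 0, 1],[-0.15, 0.92, 0.03, 0, np.float64(-0.0003), 0, 1],[-0.15, 0.92, 0.03, 0, np.float64(-0.0003), 0, 1],[-0.15, 0.92, 0.03, 0, np.float64(-0.0003), 0, 1],
[-0.15, 0.92, 0.03, 0, np.float64(-0.0003), 0, 1],[-0.15, 0.92, 0.03, 0, np.float64(-0.0003), 0, 1],7
[-0.15495422  0.00644011]
```

View pics/w7.png

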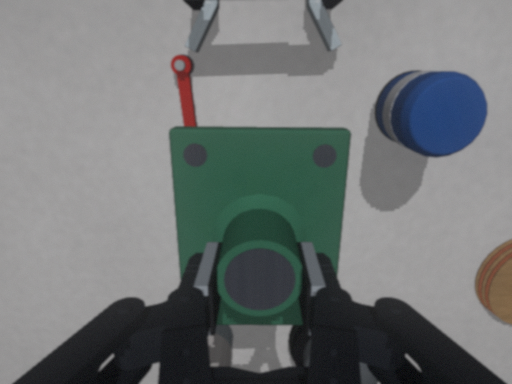

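>>> {"api": "jog_arm", "payload": {"rows": [[-0.15,0.92,0.04,0,-0.0003,0,1],[-0.15,0.92,0.04,0,-0.0003,0,1],[-0.15,0.92,0.04,0,-0.0003,0,1],[-0.15,0.92,0.04,0,-0.0003,0,1],[-0.15,0.92,0.04,0,-0.0003,0,1]]}}

```text
time: 14.9
position: [0.5492, 0.1368, 0.1459]
eef_rot: [-1.198, 1.221, -1.237]
ft_force: [0.9, 0.1, -3.0]
width: 0.0342
```

>>> {"api": "jog_arm", "payload": {"rows": [[-0.15,0.92,0.03,0,0,0,1],[-0.15,0.92,0.02,0,0,0,1],[0,0.8,0,0,0,0,1],[0,0.7,0,0,0,0,1],[0,0,0,0,0,0,1]]}}

```text
time: 15.4
position: [0.5487, 0.143, 0.0606]
eef_rot: [-1.204, 1.226, -1.235]
ft_force: [-1.2, -0.1, -3.8]
width: 0.0341
```

Run:
```python
from h import *
a=fw(-.125,0);plan(a[0],a[1],.041,-1.2,1,.5);o,M=st(); print(wf(o['position']))
im=viewer.grab_frame("wrist");cv2.imwrite("pics/w8.png",cv2.resize(im,(800,600)))
C=cam("wrist",o)
X=[np.r_[fw(x,y),.02] for x,y in((-.052,.0675),(-.052,-.0675),(-.01,.0435),(-.01,-.0435))]
print(np.round(proj("wrist",np.array(X),C)*800/512,1))
X=[np.r_[fw(x,y),.06] for x,y in((-.012,.07),(-.012,-.07))];print(np.round(proj("wrist",np.array(X),C)*800/512,1))
```

```text
t 15.4 pos [0.5487 0.143  0.0606] jaw -1.5 tilt 0.5 F [-1.2 -0.1 -3.8] w 0.0341
[-0.2, 0.39, 0.02, 0, np.float64(-0.0005), 0, 1],[-0.2, 0.39, 0.02, 0, np.float64(-0.0005), 0, 1],2
[-0.13482047  0.00091745]
[[177.3 116.4]
 [643.  113.1]
 [244.4 -52.1]
 [574.4 -54.7]]
[[  50.5  -96.9]
 [ 772.4 -102.9]]
```

View pics/w8.png

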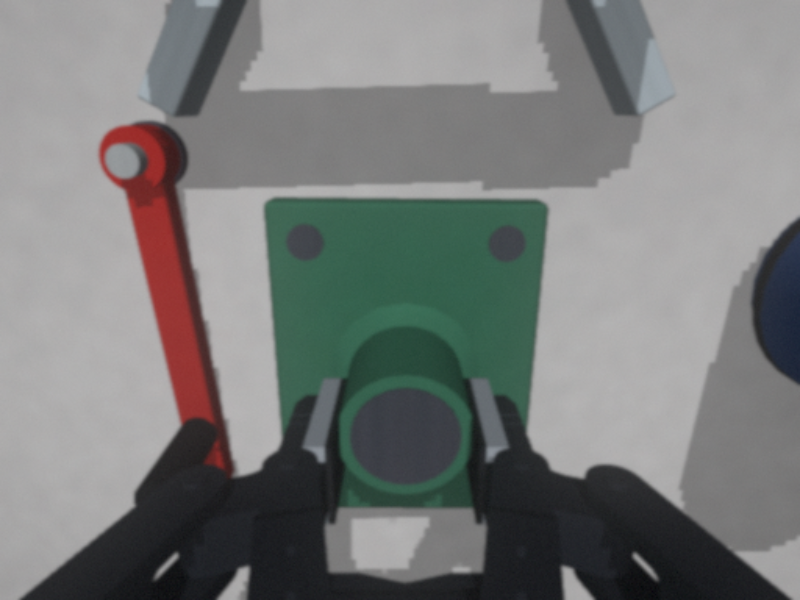

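Rail tips match the model: predicted (177,116) and (643,113), seen (178,116) and (640,115). The cover sits about 1 mm toward +y, so I'll correct that, lower, and slide in.

>>> {"api": "jog_arm", "payload": {"rows": [[0,0.38,0.06,0,-0.0008,0,1],[0,0.36,0,0,0,0,1],[-0.4,0,0,0,0,0,1],[-0.4,0,0,0,0,0,1],[-0.4,0,0,0,0,0,1]]}}

```text
time: 15.95
position: [0.5556, 0.1753, 0.0463]
eef_rot: [-1.197, 1.215, -1.234]
ft_force: [-0.9, 0.3, -3.2]
width: 0.0341
```

Run:
```python
from h import *
a=fw(-.047,-.001);plan(a[0],a[1],.0415,-1.2,1,.4);o,M=st(); print(wf(o['position']))
im=viewer.grab_frame("wrist");cv2.imwrite("pics/w9.png",cv2.resize(im,(800,600)))
```

```text
t 15.95 pos [0.5556 0.1753 0.0463] jaw -1.2 tilt 0.63 F [-0.9  0.3 -3.2] w 0.0341
[-0.37, 0.03, -0.03, 0, np.float64(-0.0), 0, 1],[-0.37, 0.03, -0.03, 0, np.float64(-0.0), 0, 1],[-0.37, 0.03, -0.03, 0, np.float64(-0.0), 0, 1],[-0.37, 0.03, -0.03, 0, np.float64(-0.0), 0, 1],[-0.37, 0.03, -0.03, 0, np.float64(-0.0), 0, 1],
[-0.37, 0.03, -0.03, 0, np.float64(-0.0), 0, 1],6
[-0.10239067 -0.00534949]
```

View pics/w9.png

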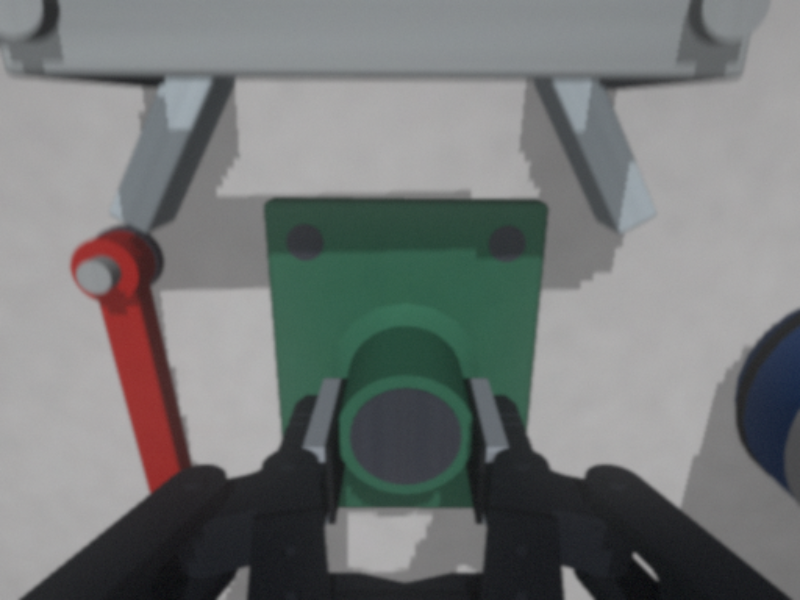

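Cover now sits about 5 mm toward −y (rail mid ≈386, flange mid ≈406); the measured pose agrees. Letting it settle and correcting.

>>> {"api": "jog_arm", "payload": {"rows": [[0,0,0,0,0,0,1],[0,0,0,0,0,0,1],[0,0,-0.1,0,0,0,1],[0,0,0,0,0,0,1],[0,0,0,0,0,0,1]]}}

```text
time: 16.5
position: [0.5525, 0.1738, 0.0458]
eef_rot: [-1.198, 1.216, -1.234]
ft_force: [0.5, 0.4, -3.1]
width: 0.0344
```

Run:
```python
from h import *
a=fw(-.08,-.0007);plan(a[0],a[1],.0425,-1.2,1,.4);o,M=st(); print(wf(o['position']),o['joint_vel'])
```

```text
t 16.5 pos [0.5525 0.1738 0.0458] jaw -1.2 tilt 0.59 F [ 0.5  0.4 -3.1] w 0.0344
[-0.32, 0.04, -0.02, 0, np.float64(-0.0), 0, 1],[-0.32, 0.04, -0.02, 0, np.float64(-0.0), 0, 1],[-0.32, 0.04, -0.02, 0, np.float64(-0.0), 0, 1],3
[-0.10398328 -0.00224158] [ 0.00039306  0.00135315 -0.00443325  0.00016473 -0.00314219  0.00026695]
```

>>> {"api": "jog_arm", "payload": {"rows": [[0,0.13,-0.06,0,0,0,1],[-0.3,0,0,0,0,0,1],[-0.3,0,0,0,0,0,1],[0,0,0,0,0,0,1],[0,0,0,0,0,0,1]]}}

```text
time: 17.0
position: [0.5516, 0.1896, 0.0425]
eef_rot: [-1.199, 1.215, -1.233]
ft_force: [0.7, -0.8, -2.3]
width: 0.0344
```

Run:
```python
from h import *
a=fw(-.047,-.0007);plan(a[0],a[1],.0415,-1.2,1,.4);o,M=st(); print(wf(o['position']))
im=viewer.grab_frame("wrist");cv2.imwrite("pics/w10.png",cv2.resize(im,(800,600)))
```

```text
t 17.0 pos [0.5516 0.1896 0.0425] jaw -1.2 tilt 0.61 F [ 0.7 -0.8 -2.3] w 0.0344
[-0.33, 0.01, -0.0, 0, np.float64(0.0), 0, 1],[-0.33, 0.01, -0.0, 0, np.float64(0.0), 0, 1],[-0.33, 0.01, -0.0, 0, np.float64(0.0), 0, 1],[-0.33, 0.01, -0.0, 0, np.float64(0.0), 0, 1],[-0.33, 0.01, -0.0, 0, np.float64(0.0), 0, 1],
5
[-0.08815409 -0.00100366]
```

View pics/w10.png

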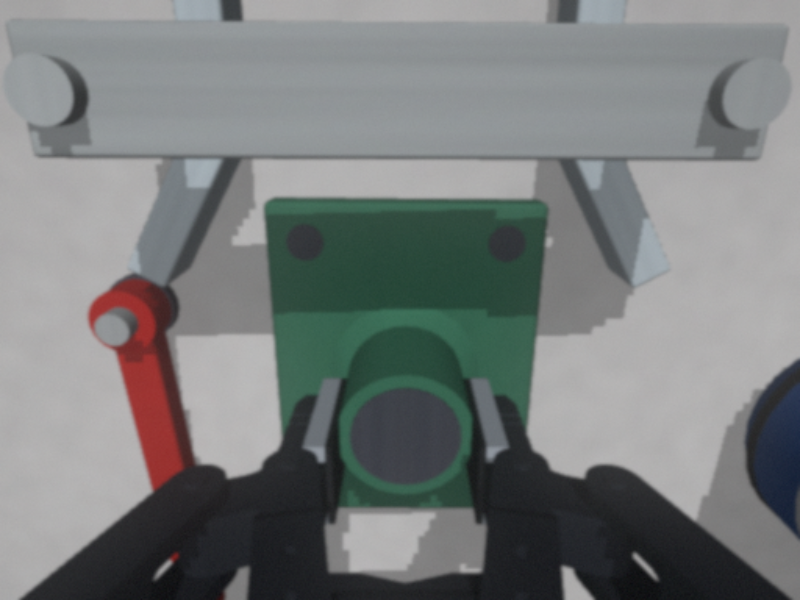

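>>> {"api": "jog_arm", "payload": {"rows": [[0,0,-0.06,0,0,0,1],[-0.3,0,0,0,0,0,1],[-0.3,0,0,0,0,0,1],[0,0,0,0,0,0,1],[0,0,0,0,0,0,1]]}}

```text
time: 17.55
position: [0.5504, 0.2046, 0.0424]
eef_rot: [-1.199, 1.215, -1.233]
ft_force: [-0.8, -0.4, -3.1]
width: 0.0342
```

Run:
```python
from h import *
a=fw(-.047,.0);plan(a[0],a[1],.0415,-1.2,1,.4);o,M=st(); print(wf(o['position']))
im=viewer.grab_frame("wrist");cv2.imwrite("pics/w11.png",cv2.resize(im,(800,600)))
```

```text
t 17.55 pos [0.5504 0.2046 0.0424] jaw -1.2 tilt 0.61 F [-0.8 -0.4 -3.1] w 0.0342
[-0.35, 0.01, 0.01, 0, np.float64(0.0), 0, 1],[-0.35, 0.01, 0.01, 0, np.float64(0.0), 0, 1],[-0.35, 0.01, 0.01, 0, np.float64(0.0), 0, 1],3
[-0.07324596  0.00051583]
```

View pics/w11.png

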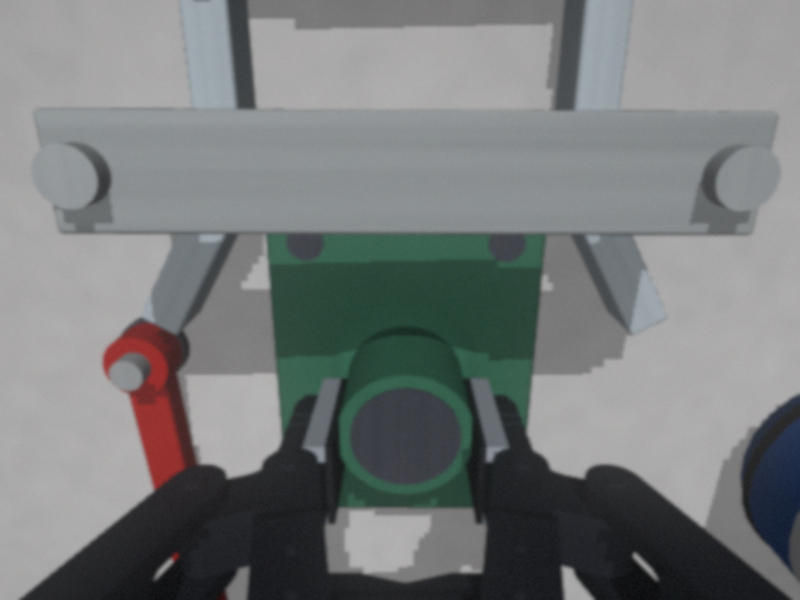

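Centred: rail tips mid ≈407, cover mid 406, bridge mid 406. Entering the parallel section.

>>> {"api": "jog_arm", "payload": {"rows": [[-0.25,0,0,0,0,0,1],[-0.25,0,0,0,0,0,1],[-0.25,0,0,0,0,0,1],[-0.25,0,0,0,0,0,1],[0,0,0,0,0,0,1]]}}

```text
time: 18.1
position: [0.551, 0.2303, 0.0423]
eef_rot: [-1.198, 1.215, -1.233]
ft_force: [0.1, 0.2, -3.7]
width: 0.0342
```

Run:
```python
from h import *
o,M=st(); print(wf(o['position']),o['position'],o['ft_force'])
im=viewer.grab_frame("wrist");cv2.imwrite("pics/w12.png",cv2.resize(im,(800,600)))
```

```text
[-0.04755423  0.00039736] [0.55100683 0.23026452 0.04229389] [ 0.12365336  0.16223179 -3.74880219]
```

View pics/w12.png

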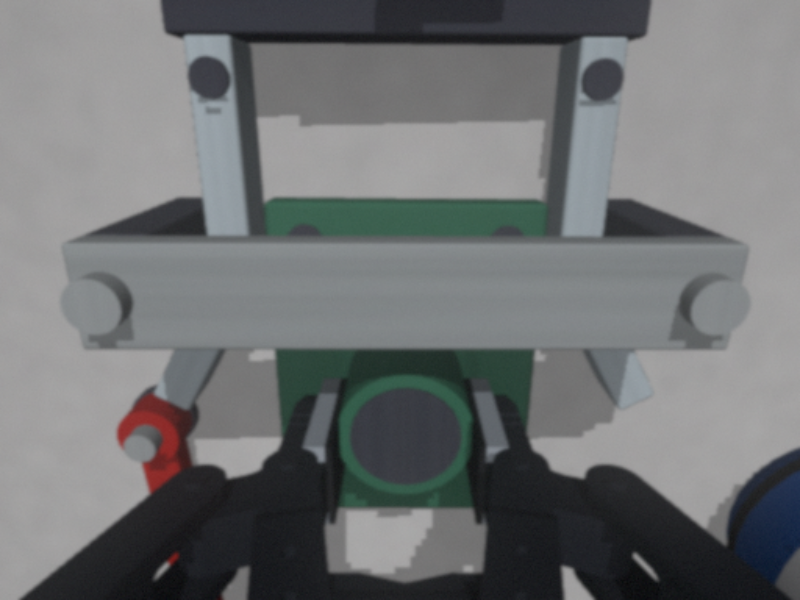

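Flange is well between the parallel rails, with no side force. Lowering about 1 mm, releasing, going up and back.

>>> {"api": "jog_arm", "payload": {"rows": [[0,0.04,0,0,0,0,1],[0,0,0,0,0,0,0.3],[0,0,0,0,0,0,0],[0,0,0,0,0,0,0],[0,0,0,0,0,0,0]]}}

```text
time: 18.65
position: [0.5512, 0.2291, 0.0416]
eef_rot: [-1.197, 1.216, -1.234]
ft_force: [0.2, 0.5, -1.1]
width: 0.0854
```

>>> {"api": "jog_arm", "payload": {"rows": [[0,-0.6,0,0.001,0,-0.0009,0],[0,-1,0,0,0,0,0],[0.4,-1,0,0,0,0,0],[1,-0.5,0,0,0,0,1],[1,0,0,0,0,0,1]]}}

```text
time: 19.15
position: [0.5511, 0.1705, 0.1237]
eef_rot: [-1.192, 1.203, -1.242]
ft_force: [0.8, -1.0, -0.4]
width: 0.0589
```

>>> {"api": "jog_arm", "payload": {"rows": [[0.9,0,0,0,0,0,1],[0.4,0,0,0,0,0,1],[0,0,0,0,0,0,1],[0,0,0,0,0,0,1],[0,0,0,0,0,0,1]]}}

```text
time: 19.65
position: [0.548, 0.1385, 0.1199]
eef_rot: [-1.198, 1.208, -1.24]
ft_force: [-0.6, -0.5, -0.5]
width: 0.0003
```

Run:
```python
from h import *
o,M=st(); print(wf(o['position']))
a=fw(-.135,0);goto(a[0],a[1],.0235,-1.2)
im=viewer.grab_frame("wrist");cv2.imwrite("pics/w13.png",cv2.resize(im,(800,600)))
```

```text
[-0.13940533  0.00151181]
t 19.65 pos [0.548  0.1385 0.1199] jaw -1.2 down err deg 1.07 F [-0.6 -0.5 -0.5] w 0.0003
 turn y share 0.0001  rows 0.0
 shift after turn [-0.223  3.855  0.005]
 shift now [-0.223  3.855  0.005]
 tilt fix share [-0.0023 -0.      0.0019]
```

View pics/w13.png

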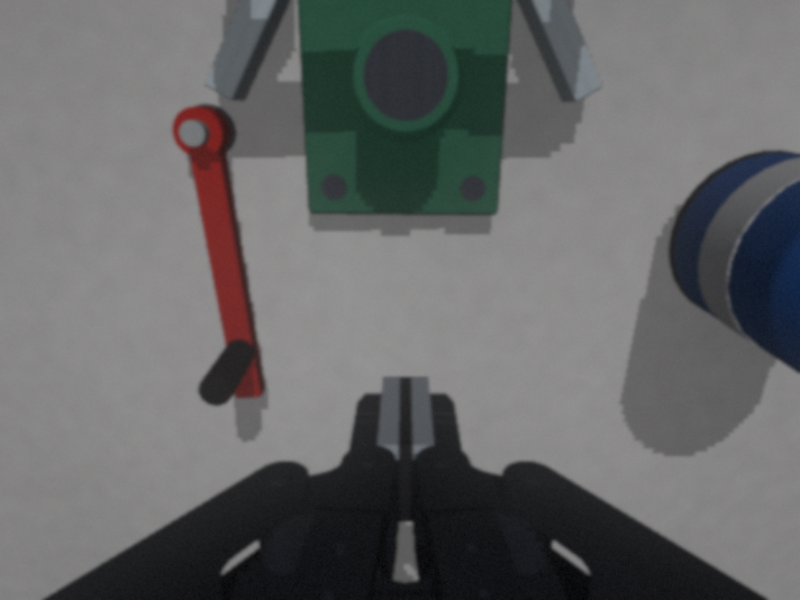

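>>> {"api": "jog_arm", "payload": {"rows": [[0,0.7,0,-0.0023,0,0.0019,1],[0,0.9,0,0,0,0,1],[0,0.9,0,0,0,0,1],[0,0.7,0,0,0,0,1],[0,0,0,0,0,0,1]]}}

```text
time: 20.2
position: [0.5453, 0.1376, 0.0369]
eef_rot: [-1.206, 1.228, -1.222]
ft_force: [-0.9, -0.3, -0.2]
width: 0.0003
```

Run:
```python
from h import *
o,M=st(); print(wf(o['position']))
a=fw(-.125,0);goto(a[0],a[1],.0235,-1.2)
```

```text
[-0.14032852  0.00412139]
t 20.2 pos [0.5453 0.1376 0.0369] jaw -1.2 down err deg 0.39 F [-0.9 -0.3 -0.2] w 0.0003
 turn y share 0.0001  rows 0.0
 shift after turn [-0.614  0.533  0.168]
 shift now [-0.614  0.533  0.169]
 tilt fix share [0.0011 0.     0.0003]
```

>>> {"api": "jog_arm", "payload": {"rows": [[0,0.25,0.09,0.0008,0,0,1],[0,0.22,0.08,0,0,0,1],[-0.2,0,0,0,0,0,1],[0,0,0,0,0,0,1],[0,0,0,0,0,0,1]]}}

```text
time: 20.7
position: [0.553, 0.1425, 0.0287]
eef_rot: [-1.195, 1.22, -1.228]
ft_force: [-0.8, 0.8, 0.0]
width: -0.0001
```

Run:
```python
from h import *
o,M=st(); print(wf(o['position']))
a=fw(-.075,0);goto(a[0],a[1],.0235,-1.2)
im=viewer.grab_frame("wrist");cv2.imwrite("pics/w14.png",cv2.resize(im,(800,600)))
```

```text
[-0.13525003 -0.00340386]
t 20.7 pos [0.553  0.1425 0.0287] jaw -1.2 down err deg 0.33 F [-0.8  0.8  0. ] w -0.0001
 turn y share -0.0  rows 0.0
 shift after turn [-2.41   0.205 -0.137]
 shift now [-2.41   0.205 -0.137]
 tilt fix share [-0.0009 -0.      0.    ]
```

View pics/w14.png

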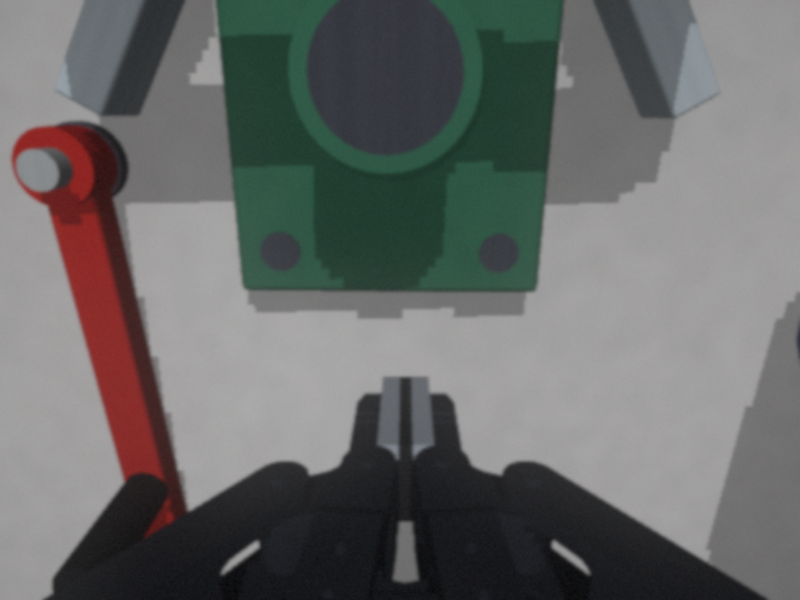

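>>> {"api": "jog_arm", "payload": {"rows": [[0,0.1,-0.07,0,0,0,1],[0,0.1,-0.07,0,0,0,1],[0,0,0,0,0,0,1],[-0.2,0,0,0,0,0,1],[0,0,0,0,0,0,1]]}}

```text
time: 21.25
position: [0.5492, 0.1478, 0.0231]
eef_rot: [-1.196, 1.221, -1.227]
ft_force: [0.4, -0.7, -0.3]
width: -0.0
```

Run:
```python
from h import *
o,M=st(); print(wf(o['position']))
a=fw(-.07,0);goto(a[0],a[1],.0235,-1.2)
```

```text
[-0.13004376  0.00043021]
t 21.25 pos [0.5492 0.1478 0.0231] jaw -1.2 down err deg 0.29 F [ 0.4 -0.7 -0.3] w -0.0
 turn y share -0.0  rows 0.0
 shift after turn [-2.402 -0.016  0.017]
 shift now [-2.402 -0.016  0.017]
 tilt fix share [-0.0008 -0.      0.    ]
```

>>> {"api": "jog_arm", "payload": {"rows": [[-0.3,0,0,0,0,0,1],[-0.3,0,0,0,0,0,1],[-0.3,0,0,0,0,0,1],[-0.3,0,0,0,0,0,1],[-0.3,0,0,0,0,0,1]]}}

```text
time: 21.75
position: [0.55, 0.1851, 0.0231]
eef_rot: [-1.197, 1.22, -1.228]
ft_force: [-1.0, -2.2, 1.0]
width: 0.0
```

>>> {"api": "jog_arm", "payload": {"rows": [[-0.2,0,0,0,0,0,1],[-0.2,0,0,0,0,0,1],[-0.2,0,0,0,0,0,1],[0,0,0,0,0,0,1],[0,0,0,0,0,0,1]]}}

```text
time: 22.25
position: [0.5502, 0.2004, 0.0229]
eef_rot: [-1.195, 1.222, -1.227]
ft_force: [0.7, -0.2, -0.7]
width: 0.0002
```

Run:
```python
from h import *
o,M=st(); print(wf(o['position']))
a=fw(-.066,0);goto(a[0],a[1],.0235,-1.2)
im=viewer.grab_frame("wrist");cv2.imwrite("pics/w15.png",cv2.resize(im,(800,600)))
```

```text
[-0.07744035  0.0006178 ]
t 22.25 pos [0.5502 0.2004 0.0229] jaw -1.2 down err deg 0.28 F [ 0.7 -0.2 -0.7] w 0.0002
 turn y share -0.0001  rows 0.0
 shift after turn [-0.458 -0.023  0.025]
 shift now [-0.458 -0.023  0.025]
 tilt fix share [-0.0008  0.     -0.0001]
```

View pics/w15.png

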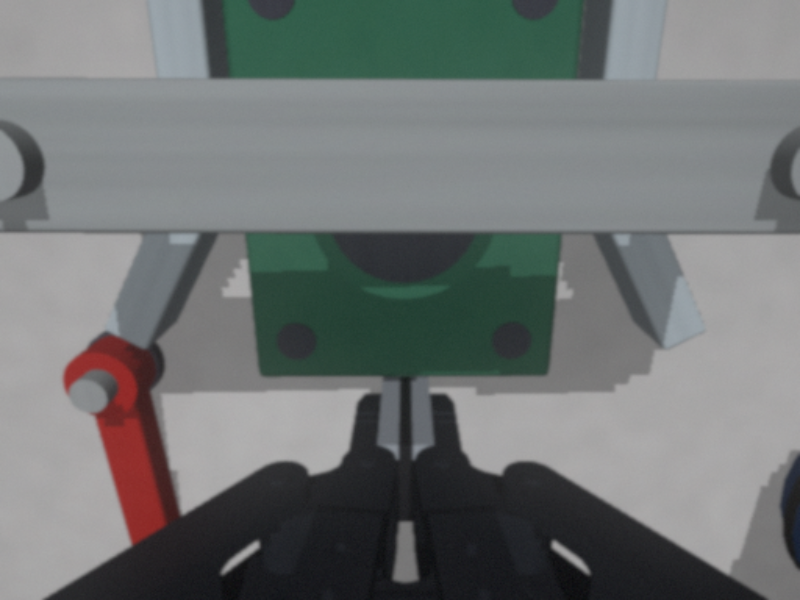

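Fingertips are on the rear edge at (405,377) and the cover is sliding in. Continuing gently to the stop.

>>> {"api": "jog_arm", "payload": {"rows": [[-0.1,0,0,0,0,0,1],[-0.1,0,0,0,0,0,1],[-0.1,0,0,0,0,0,1],[-0.1,0,0,0,0,0,1],[0,0,0,0,0,0,1]]}}

```text
time: 22.8
position: [0.5503, 0.2102, 0.0229]
eef_rot: [-1.196, 1.221, -1.227]
ft_force: [-0.8, 0.6, -0.5]
width: -0.0001
```

>>> {"api": "jog_arm", "payload": {"rows": [[-0.06,0,0,0,0,0,1],[-0.06,0,0,0,0,0,1],[0,0,0,0,0,0,1],[0,0,0,0,0,0,1],[0,0,0,0,0,0,1]]}}

```text
time: 23.3
position: [0.55, 0.2111, 0.0229]
eef_rot: [-1.2, 1.22, -1.228]
ft_force: [-0.3, -6.2, 2.4]
width: 0.0001
```

Run:
```python
from h import *
o,M=st(); print(wf(o['position']),o['ft_force'])
im=viewer.grab_frame("wrist");cv2.imwrite("pics/w16.png",cv2.resize(im,(800,600)))
```

```text
[-0.06672742  0.00098885] [-0.31420858 -6.2060598   2.42276892]
```

View pics/w16.png

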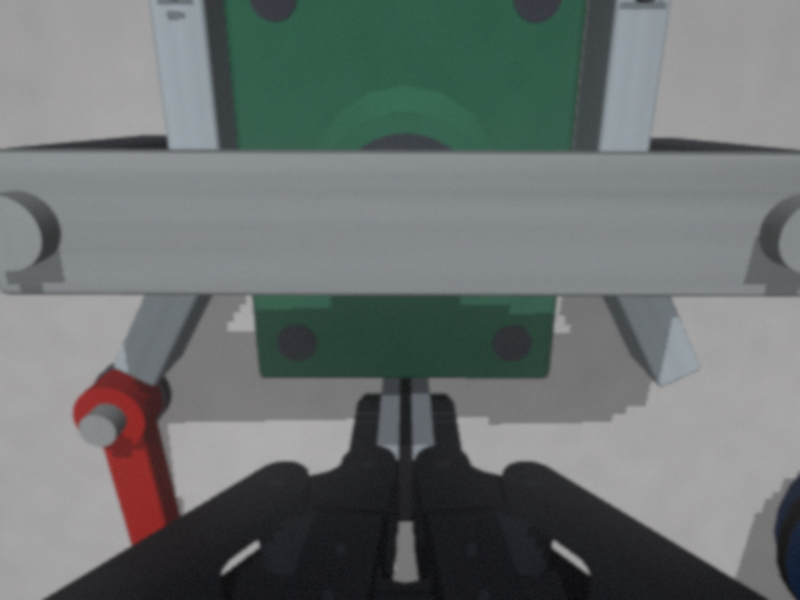

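Stop reached: 6 N, with motion stalled at x = −66.7 mm (expected ≈ −66). One firmer nudge, then retreat up and move round behind the pin.

>>> {"api": "jog_arm", "payload": {"rows": [[-0.1,0,0,0,0,0,1],[-0.05,0,0,0,0,0,1],[0,0,0,0,0,0,1],[0,0,0,0,0,0,1],[0,0,0,0,0,0,1]]}}

```text
time: 23.85
position: [0.5499, 0.2115, 0.0229]
eef_rot: [-1.206, 1.217, -1.23]
ft_force: [-0.3, -17.2, 4.5]
width: -0.0
```

>>> {"api": "jog_arm", "payload": {"rows": [[0.4,0,0,0,0,0,1],[0.7,0,0,0,0,0,1],[0.7,-0.5,0,0,0,0,1],[0.3,-1,0,0,0,0,1],[0,-1,0,0,0,0,1]]}}

```text
time: 24.35
position: [0.5486, 0.1622, 0.0863]
eef_rot: [-1.196, 1.223, -1.228]
ft_force: [0.5, -0.1, 0.1]
width: -0.0
```

>>> {"api": "jog_arm", "payload": {"rows": [[0,-1,0,0,0,0,1],[0,-1,0,0,0,0,1],[0,0,0,0,0,0,1],[0,0,0,0,0,0,1],[0,0,0,0,0,0,1]]}}

```text
time: 24.85
position: [0.5479, 0.1636, 0.1347]
eef_rot: [-1.197, 1.223, -1.227]
ft_force: [-1.2, 0.2, -0.4]
width: -0.0001
```

Run:
```python
from h import *
o,M=st(); print(wf(o['position']),o['ft_force'],o['position'])
C=cam("wrist",o)
im=viewer.grab_frame("wrist");cv2.imwrite("pics/w17.png",cv2.resize(im,(800,600)))
X=np.array([np.r_[fw(-.055,y),.01] for y in(.042,-.042)]);print("home rear edge px",proj("wrist",X,C)*1.5625)
for a in(1.35,1.44,1.5): print(a,proj("wrist",np.r_[fw(-.064-.1*np.sin(a),.084-.1*np.cos(a)),.05],C)*1.5625)
```

```text
[-0.11425414  0.00207962] [-1.18672147  0.17872908 -0.36593845] [0.54792808 0.16361447 0.13466638]
home rear edge px [[318.48422101 169.19889927]
 [503.05102908 168.88049934]]
1.35 [[273.16115414 421.04699566]]
1.44 [[253.75320484 424.13448599]]
1.5 [[240.61809259 425.33089357]]
```

View pics/w17.png

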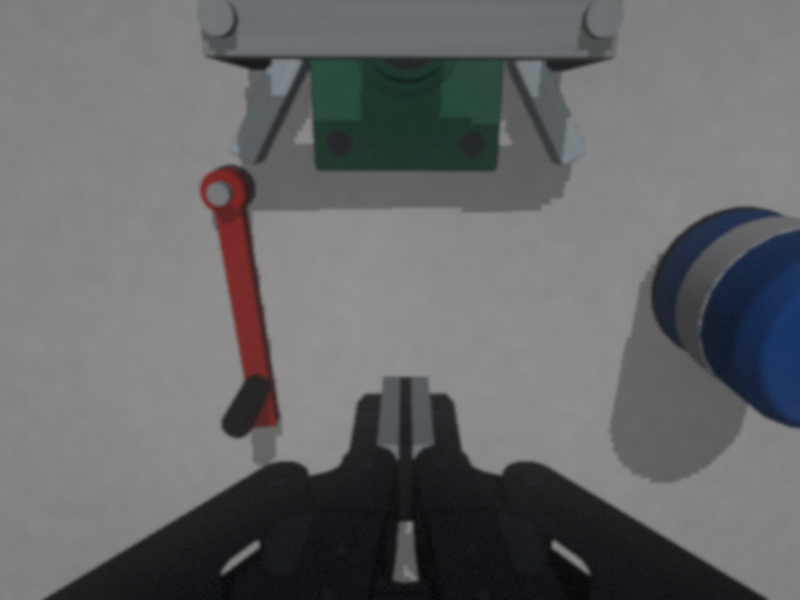

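Home confirmed: rear edge at row 168, predicted 169; 17 N push held with no motion. Pin top (238,425) puts the gate at about 1.5 rad. Going round to the pin's outer side.

>>> {"api": "jog_arm", "payload": {"rows": [[0.37,0,-0.93,0,0,0,1],[0.37,0,-0.93,0,0,0,1],[0.37,0,-0.93,0,0,0,1],[0.37,0,-0.93,0,0,0,1],[0.37,0,-0.93,0,0,0,1]]}}

```text
time: 25.4
position: [0.4296, 0.1198, 0.1336]
eef_rot: [-1.199, 1.223, -1.226]
ft_force: [-0.0, 0.2, -0.3]
width: -0.0002
```

>>> {"api": "jog_arm", "payload": {"rows": [[0,0.8,0,0,0,0,1],[0,0.9,0,0,0,0,1],[0,0.9,0,0,0,0,1],[0,0.9,0,0,0,0,1],[0,0,0,0,0,0,1]]}}

```text
time: 25.9
position: [0.4281, 0.1195, 0.044]
eef_rot: [-1.204, 1.227, -1.224]
ft_force: [-0.9, -0.4, 0.4]
width: 0.0002
```

Run:
```python
from h import *
o,M=st(); print(wf(o['position']),o['ft_force'],o['position'])
a=fw(-.1634,.107);goto(a[0],a[1],.041,-1.2)
im=viewer.grab_frame("wrist");cv2.imwrite("pics/w18.png",cv2.resize(im,(800,600)))
```

```text
[-0.16083866  0.12100263] [-0.93637351 -0.38743702  0.41034958] [0.42805555 0.11953071 0.04397694]
t 25.9 pos [0.4281 0.1195 0.044 ] jaw -1.2 down err deg 0.28 F [-0.9 -0.4  0.4] w 0.0002
 turn y share -0.0001  rows 0.0
 shift after turn [0.102 0.117 0.561]
 shift now [0.102 0.117 0.561]
 tilt fix share [0.0007 0.     0.0004]
```

View pics/w18.png

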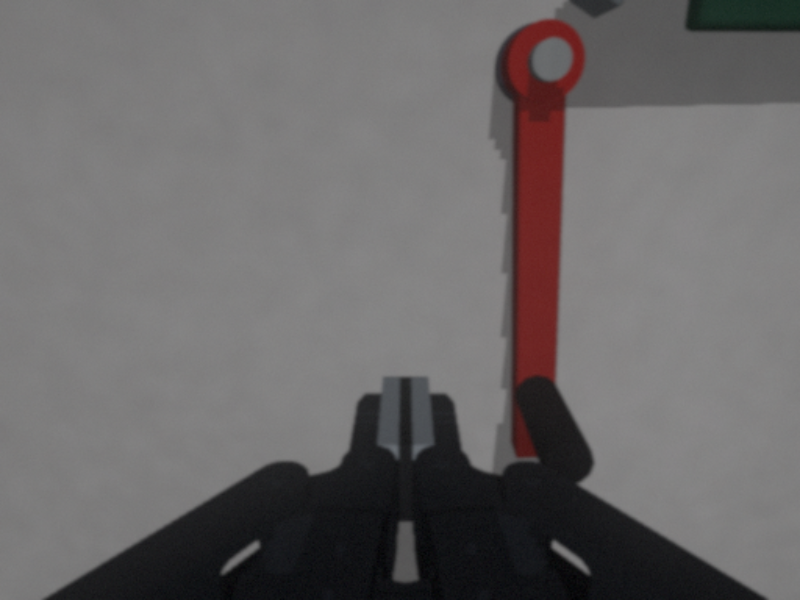

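>>> {"api": "jog_arm", "payload": {"rows": [[0.05,0.08,0.45,0,0,0,1],[0.05,0,0.45,0,0,0,1],[0.05,0,0.45,0,0,0,1],[0.05,0,0.43,0,0,0,1],[-0.13,0,0.6,0,0,0,1]]}}

```text
time: 26.45
position: [0.4924, 0.1169, 0.0462]
eef_rot: [-1.196, 1.222, -1.228]
ft_force: [-1.8, 0.6, 0.6]
width: -0.0003
```

>>> {"api": "jog_arm", "payload": {"rows": [[-0.14,0,0.59,0,0,0,1],[-0.3,0,0.53,0,0,0,1],[-0.31,0,0.53,0,0,0,1],[0,0,0,0,0,0,1],[0,0,0,0,0,0,1]]}}

```text
time: 26.95
position: [0.534, 0.135, 0.0463]
eef_rot: [-1.195, 1.22, -1.228]
ft_force: [-0.1, -0.2, -0.3]
width: -0.0001
```

Run:
```python
from h import *
o,M=st(); print(wf(o['position']),o['ft_force'],o['position'])
a=fw(-.1213,0);goto(a[0],a[1],.041,-1.2)
im=viewer.grab_frame("wrist");cv2.imwrite("pics/w19.png",cv2.resize(im,(800,600)))
```

```text
[-0.14319716  0.01544236] [-0.08139244 -0.15952152 -0.30771502] [0.53396213 0.13495765 0.04630083]
t 26.95 pos [0.534  0.135  0.0463] jaw -1.2 down err deg 0.32 F [-0.1 -0.2 -0.3] w -0.0001
 turn y share -0.0  rows 0.0
 shift after turn [-0.876  0.215  0.617]
 shift now [-0.876  0.215  0.616]
 tilt fix share [-0.0009 -0.      0.0001]
```

View pics/w19.png

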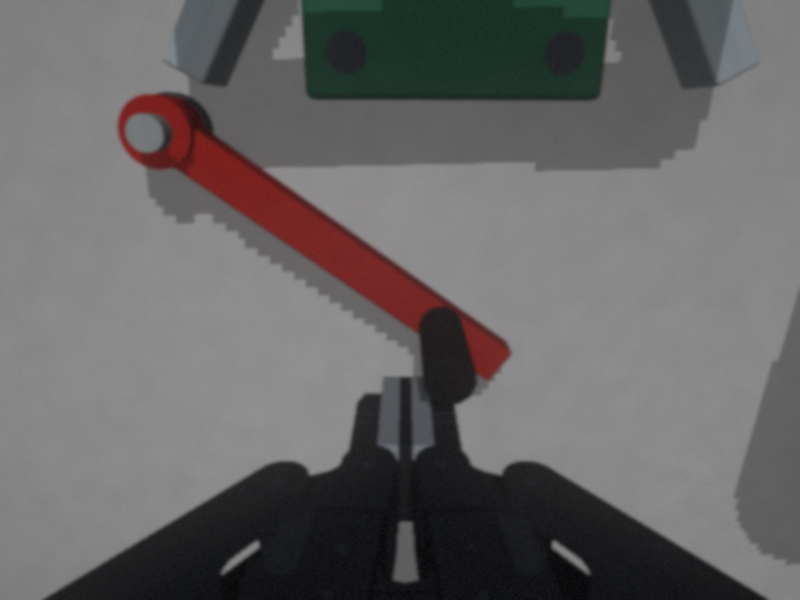

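Gate at about 0.6 rad with the pin (447,370) against the fingertips. Continuing the arc.

>>> {"api": "jog_arm", "payload": {"rows": [[-0.3,0.1,0.25,0,0,0,1],[-0.3,0.05,0.2,0,0,0,1],[-0.3,0,0.2,0,0,0,1],[-0.3,0,0.16,0,0,0,1],[-0.3,0,0.15,0,0,0,1]]}}

```text
time: 27.5
position: [0.5584, 0.1729, 0.0423]
eef_rot: [-1.196, 1.221, -1.227]
ft_force: [-0.6, -1.1, -0.2]
width: -0.0002
```

Run:
```python
from h import *
o,M=st(); print(wf(o['position']),o['ft_force'],o['position'])
a=fw(-.084,-.016);goto(a[0],a[1],.041,-1.2)
im=viewer.grab_frame("wrist");cv2.imwrite("pics/w20.png",cv2.resize(im,(800,600)))
```

```text
[-0.10472157 -0.00815105] [-0.58193053 -1.06750578 -0.18514562] [0.55835614 0.1729307  0.0422551 ]
t 27.5 pos [0.5584 0.1729 0.0423] jaw -1.2 down err deg 0.27 F [-0.6 -1.1 -0.2] w -0.0002
 turn y share -0.0  rows 0.0
 shift after turn [-0.829  0.051  0.314]
 shift now [-0.829  0.051  0.314]
 tilt fix share [-0.0007 -0.      0.0001]
```

View pics/w20.png

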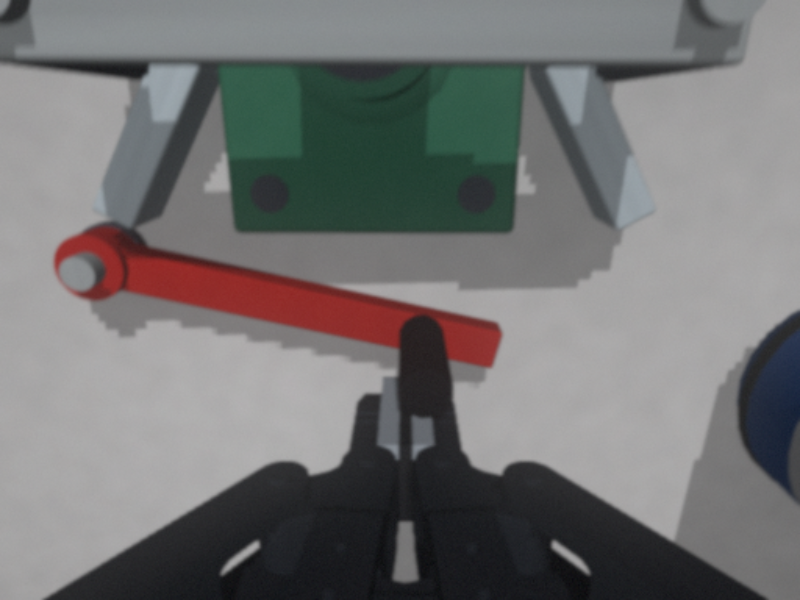

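>>> {"api": "jog_arm", "payload": {"rows": [[-0.2,0,0.15,0,0,0,1],[-0.2,0,0.1,0,0,0,1],[-0.2,0,0.06,0,0,0,1],[-0.15,0,0,0,0,0,1],[0,0,0,0,0,0,1]]}}

```text
time: 28.05
position: [0.5665, 0.1913, 0.0425]
eef_rot: [-1.195, 1.221, -1.227]
ft_force: [-0.2, -0.1, -0.0]
width: 0.0002
```

>>> {"api": "jog_arm", "payload": {"rows": [[-0.08,0,0,0,0,0,1],[-0.08,0,0,0,0,0,1],[0,0,0,0,0,0,1],[0,0,0,0,0,0,1],[0,0,0,0,0,0,1]]}}

```text
time: 28.55
position: [0.5664, 0.1946, 0.0424]
eef_rot: [-1.196, 1.221, -1.228]
ft_force: [0.8, -0.8, -0.3]
width: 0.0001
```

Run:
```python
from h import *
o,M=st(); print(wf(o['position']),o['ft_force'],o['position'])
im=viewer.grab_frame("wrist");cv2.imwrite("pics/w21.png",cv2.resize(im,(800,600)))
```

```text
[-0.0829111 -0.0157529] [ 0.77427435 -0.79536388 -0.30766405] [0.56641309 0.19457718 0.04244233]
```

View pics/w21.png

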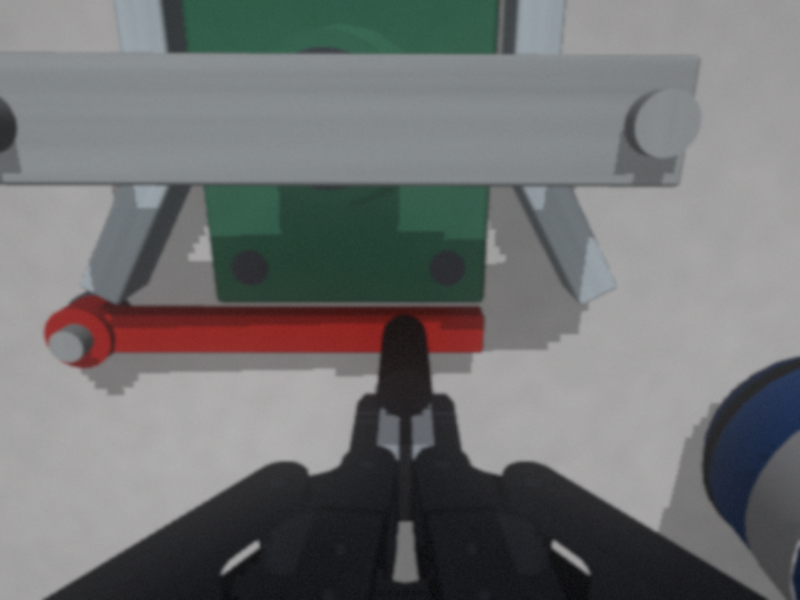

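Almost shut: the bar lies parallel to the cover's rear edge. I'll push on until there's clear resistance.

>>> {"api": "jog_arm", "payload": {"rows": [[-0.08,0,0,0,0,0,1],[-0.06,0,0,0,0,0,1],[0,0,0,0,0,0,1],[0,0,0,0,0,0,1],[0,0,0,0,0,0,1]]}}

```text
time: 29.1
position: [0.5664, 0.1949, 0.0425]
eef_rot: [-1.201, 1.218, -1.23]
ft_force: [0.8, -10.4, 2.8]
width: -0.0005
```

>>> {"api": "jog_arm", "payload": {"rows": [[-0.06,0,0,0,0,0,1],[0,0,0,0,0,0,1],[0,0,0,0,0,0,1],[0,0,0,0,0,0,1],[0,0,0,0,0,0,1]]}}

```text
time: 29.6
position: [0.5664, 0.195, 0.0424]
eef_rot: [-1.204, 1.217, -1.231]
ft_force: [0.7, -15.0, 4.1]
width: 0.0
```

Hard stop: 15 N with no motion. Backing off, straight back first and then up, to look.

>>> {"api": "jog_arm", "payload": {"rows": [[0.3,0,0,0,0,0,1],[0.5,0,0,0,0,0,1],[0.5,0,0,0,0,0,1],[0.3,-0.6,0,0,0,0,1],[0,-1,0,0,0,0,1]]}}

```text
time: 30.1
position: [0.5633, 0.1581, 0.0814]
eef_rot: [-1.2, 1.225, -1.227]
ft_force: [0.5, 0.5, 0.3]
width: -0.0
```

>>> {"api": "jog_arm", "payload": {"rows": [[0,-1,0,0,0,0,1],[0,-1,0,0,0,0,1],[0,-1,0,0,0,0,1],[0,-1,0,0,0,0,1],[0,-1,0,0,0,0,1]]}}

```text
time: 30.6
position: [0.5647, 0.1597, 0.2096]
eef_rot: [-1.195, 1.221, -1.228]
ft_force: [0.4, -0.4, 0.2]
width: -0.0
```

Run:
```python
from h import *
o,M=st(); print(wf(o['position']),o['ft_force'],o['position'])
C=cam("wrist",o)
im=viewer.grab_frame("wrist");cv2.imwrite("pics/w22.png",cv2.resize(im,(800,600)))
for n,p in(("bar near hinge top, rear edge",(-.0705,.06,.013)),("bar end",(-.0705,-.041,.013)),("bar front",(-.0575,.06,.013)),("bar front end",(-.0575,-.041,.013)),("rear edge",(-.055,.042,.01)),("rear edge",(-.055,-.042,.01))):
    print(n,np.round(proj("wrist",np.r_[fw(*p[:2]),p[2]],C)*1.5625,1))
im=viewer.grab_frame("top");cv2.imwrite("pics/t22.png",im)
im=viewer.grab_frame("side");cv2.imwrite("pics/s22.png",im)
```

```text
[-0.11785434 -0.01472355] [ 0.41271022 -0.42631045  0.20627282] [0.56465217 0.15966316 0.20964191]
bar near hinge top, rear edge [[278.  177.7]]
bar end [[449.1 177.4]]
bar front [[276.2 155. ]]
bar front end [[449.7 154.7]]
rear edge [[307.8 150.1]]
rear edge [[451.1 149.9]]
```

View pics/w22.png

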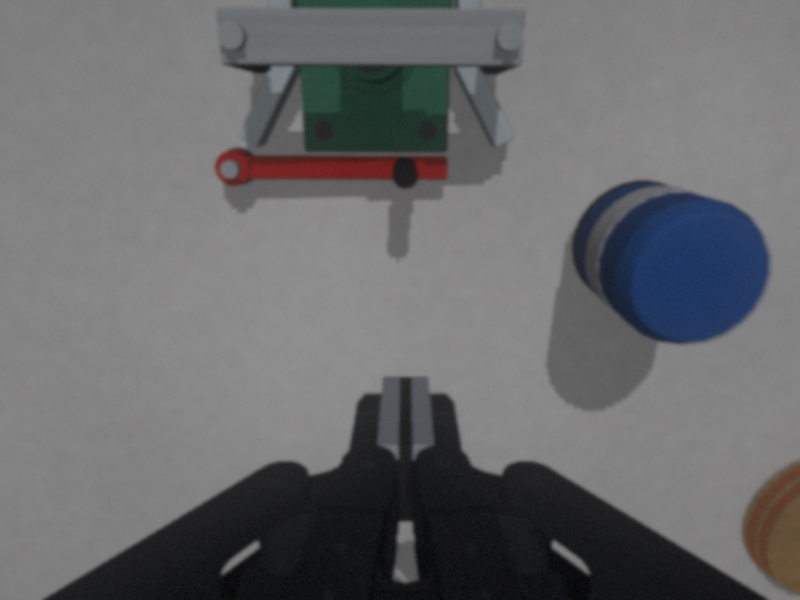

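View pics/t22.png

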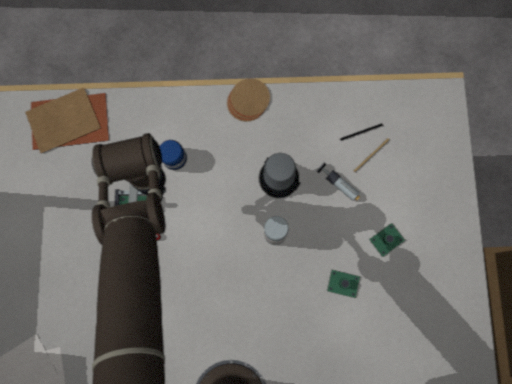

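View pics/s22.png

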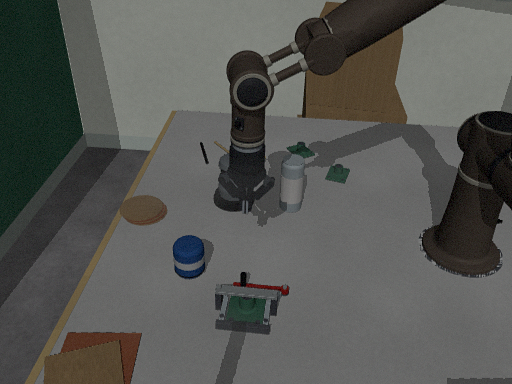

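The bar runs level from (250,168) to (447,168), with edges at rows 156 and 179 against 155 and 178 predicted for shut. The cover's rear edge is at row 151 (predicted 150). The filter, sander, can and grinder are unmoved in the top view, and the gripper is free and clear.

Run:
```python
from h import *
print(r.job_done())
```

```text
the job is handed in; nothing more can be done
None
```

The largest green cover is home in the fixture with the red gate shut behind it, and the job was handed in at about 31 s of the 72 s allowed. I swung the gate open first. I then picked up the cover by its stub, slid it between the rails under the bridge, and pushed its rear edge to the end stop. Finally I pushed the gate shut by its pin.

**Cover:** a 17 N push moved it no further. In the last picture its rear edge is within about 1 pixel of the home position.

**Gate:** it stalled at its stop under 15 N. In the last picture the bar matches the shut position to about 1–2 pixels.

**Other things:** the sander, can, die grinder and oil filter look unmoved in the last top view. The gripper holds nothing and is clear of everything.

**Disagreement on the way:** the measured pose was several millimetres off my commands after some moves, including about 6 mm sideways at the mouth. I corrected that from the pictures before the cover entered the rails, and no side forces showed.

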